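# Set up the work light and pack the torque wrench heads

### The job

First unfold the kickstand of the work light fully and stand the light up on it, with its lens pointing straight at the parts tub. Once it stands there by itself, put every torque wrench head into the tub and snap the lid down onto the tub so that the catches at both ends hold it. Leave the cup, the dish of lug nuts and the torque wrench where they are.

Things in the scene. Friction and masses are not known exactly. Their poses are not given: they have to be found in the camera images.
- lamp: Flat grey LED work light, about 0.6 kg, starts lens down. Housing 130 mm high (x), 160 wide (y), 26 thick (z). Origin: centre of the lens face. x points from the bottom edge (x = -65 mm) to the top edge with the handle; z points out of the back (back face z = 26 mm), light leaves along -z. On the kickstand, x leans 26 deg back from vertical; it rests on its bottom back edge and the foot.
- lamp_bar (a point): Middle of the bar of the light's steel carrying handle: round bar 13 mm thick, 104 mm long along lamp y, at x = 103, z = 20 mm of the lamp frame, 31 mm clear of the top edge. Pinched across it lightly (20 to 25 N), it turns between the fingers with some friction, so the light can be swung up by it, tool pointing down.
- lamp_leg (a joint): Kickstand angle: 0 folded flat on the back, 0.9 rad fully open (firm stop). Starts near 0. Hinge axis along lamp y through x = 35, z = 31 mm of the lamp frame; opening swings the foot up off the back (towards +z, and then +x). Hinge friction (0.07 N m) keeps it where it is left.
- lamp_foot (a point): Centre of the kickstand's black rubber foot: a roller 16 mm thick, 44 mm long along lamp y, flat-ended, on the free end of the steel leg (32 mm wide, 4 thick), 90 mm from the hinge axis. Folded it lies at x = -55, z = 36 mm of the lamp frame, 2 mm above the back. Pinched by its flat ends (44 mm) it can turn in the fingers as the leg swings.
- tub: Grey open parts tub screwed to the shelf: 188 mm long (its x), 128 mm wide (its y), 58 mm high, walls and floor 4 mm. Origin: centre of its underside, on the shelf; z up.
- catch0 (a joint): Sprung snap catch on the +x end of the tub; its travel in m: 0 sprung out, up to 0.009 pushed in (900 N/m). 50 mm wide, stands 5.5 mm out of the wall, ramped on top, underside 44 mm above the shelf.
- catch1 (a joint): The same on the -x end of the tub.
- lid: Clear snap lid, 0.16 kg, 199 x 147 mm (x, y), starts right way up. Origin: centre, at the lower edge of its 22 mm deep flared skirt; z up; plate top at z = 26 mm. 2 mm play on the tub, fits either way round. Pushed down (10 to 20 N), the bar low on each end passes a catch, which springs out above it. Home, its origin is 36 mm above the tub's; unsnapped it stays higher or a catch stays pushed in.
- lid_grip (a point): Top middle of the lid's grip rib: 80 mm long (lid x), 14 mm wide (lid y), 22 mm high, centred on the plate; this point is 48 mm above the lid's origin.
- cup: Translucent green cup, 76 mm wide at the rim, 100 mm high. Leave alone. Origin: centre of underside.
- nut_dish: Round steel magnetic dish, 136 mm wide, with six nickel lug nuts in it, 48 mm high in all. Leave alone. Origin: centre of underside.
- torque_wrench: Torque wrench without its head, 420 mm long along its x, 28 mm thick. Leave alone. Origin: on its underside, 95 mm from the end without the grip.
- head0: Torque wrench head, forged steel, 92 mm long, 0.24 kg; not always present. Origin: centre of underside. x points from shank to round ratchet end (32 mm wide, 20 high, centred at x = 28 mm, a 12 mm square drive 10 mm higher on top). Shank: 16 x 16 mm bar, x = -48 to 14 mm, centred 10 mm above the underside, thin black rubber sleeve about x = -6 mm. Starts flat, drive up.
- head1: Torque wrench head like head0; not always present.
- head2: Torque wrench head like head0; not always present.
- head3: Torque wrench head like head0; not always present.
Not all that is in view belongs to the job. Leave any orange look-alike of the lamp alone.

How it is judged (in metres and radians):
On the way, in this order (a step that is already met when the one before it is completed fails the run):
1. the kickstand is unfolded to its stop (value of joint lamp_leg above 0.8 rad), for 0.2 s.
2. the work light stands by itself on its kickstand, lens pointing at the tub (angle between lamp's own x axis and vertical between 0.33 and 0.6 rad and value of joint lamp_leg above 0.8 rad and y of tub in the frame of lamp between -0.09 and 0.09 m and z of tub in the frame of lamp below -0.03 m and linear speed of lamp below 0.03 m/s and contact force between the fingers and lamp below 0.2 N), for 0.3 s.
3. all the torque wrench heads lie in the tub (x of head0 in the frame of tub between -0.09 and 0.09 m and y of head0 in the frame of tub between -0.06 and 0.06 m and z of head0 in the frame of tub between -0.005 and 0.045 m and x of head1 in the frame of tub between -0.09 and 0.09 m and y of head1 in the frame of tub between -0.06 and 0.06 m and z of head1 in the frame of tub between -0.005 and 0.045 m and x of head2 in the frame of tub between -0.09 and 0.09 m and y of head2 in the frame of tub between -0.06 and 0.06 m and z of head2 in the frame of tub between -0.005 and 0.045 m and x of head3 in the frame of tub between -0.09 and 0.09 m and y of head3 in the frame of tub between -0.06 and 0.06 m and z of head3 in the frame of tub between -0.005 and 0.045 m), for 0.2 s.
At the end, for the whole second after the job is handed in: Light at rest on its open kickstand (past 0.8 rad), leaning back 0.33 to 0.6 rad, the line straight out of its lens passing within 90 mm of the tub centre; every head in the tub below the rim; lid level, within 3.5 mm of its seat and 6 mm sideways, both catches sprung out (under 2 mm in) (all of step 2 and all of step 3 and z of lid in the frame of tub between 0.03 and 0.0395 m and x of lid in the frame of tub between -0.006 and 0.006 m and y of lid in the frame of tub between -0.006 and 0.006 m and angle between lid's own z axis and vertical below 0.04 rad and value of joint each of catch0, catch1 below 0.002 m); the robot touches nothing.
It fails at once if the cup is shoved more than 30 mm (distance of cup from where it was at the start of the episode above 0.03 m).
It fails at once if the dish of lug nuts is shoved more than 30 mm (distance of nut_dish from where it was at the start of the episode above 0.03 m).
It fails at once if the torque wrench is shoved more than 30 mm (distance of torque_wrench from where it was at the start of the episode above 0.03 m).
Of head0, head1, head2, head3 only 2 to 4 are there at a start; the rules pass over those that are not, and their reading is None.
At some moment in a run one of head0, head1, head2, head3, lid may be knocked a few centimetres aside while the robot is not near it.
Once in a run the grip may slacken for a moment while it holds something.
It also fails if it takes over 210 s, if anything falls off the work surface, if the arm or the gripper's body presses on something with over 40 N, if the wrist force passes 120 N, or if a joint passes its speed limit or range.

### The arm

A 6-joint arm with a two-finger parallel gripper is mounted at the origin on the work surface. World frame = base frame: x ahead of the robot, y to its left, z up, the work surface at z = 0. Lengths are in m, angles in degrees, forces in N, time in s.
With the tool pointing down it reaches from about 0.325 to 0.75 m from the base axis. Payload 7.6 kg.
Tool frame: the origin (TCP) lies between the finger pads, 19 mm behind the fingertips; this is the grasp point; z points along the fingers, y is the line along which they close (so a half turn about z gives the same grasp; the last joint's range is limited). The gripper opens to 85 mm and grips with 20 to 120 N. Pads are 22 mm wide; open, the fingers measure 114 mm over their backs; the gripper's body (76 mm by 85 mm) begins 54 mm behind the grasp point. The pads swing forward as they close: fully open they stand 13 mm farther back than shut.
Start: joints at [-77.653, 2.991, 80.254, -0, 96.75, -4.028], TCP at [0.148, -0.504, 0.25] pointing down, gripper open.
Joint ranges: [-166.34, 166.34], [-52.06, 124.39], [6.96, 135.62], [-60.46, 240.46], [14.63, 156.25], [-167.68, 167.68]. Speed limits (degrees/s): [147.25, 147.25, 172.46, 180, 180, 180].

### API

Orientations are given as a 3x3 rotation matrix whose columns are the frame's x, y, z axes.
In Python, from cell import robot gives the robot as it stands. The module is installed in compiled form; this text tells all that it offers.
- The arm moves only by the tool step_arm, never from a script. Its argument "plan" is a list of rows, each an object with "delta_pos": the shift along the world's x, y, z in mm, a list of three; "twist": the turn about the world's z in rad; "fingers": the closure, from 0 (fully open) to 1 (shut). In form: [{"delta_pos": [dx, dy, dz], "twist": twist, "fingers": fingers}, ...]. A call has 1 to 20 rows; each row shifts and turns the commanded pose from where the row before left it; what a row does not reach is not made up. A row lasts 1/12 s, in which the tool goes at most 41.7 mm and 7.16 degrees, less where a joint would pass 70% of its speed; a pose out of reach is approached as far as the arm can. A call with a gripper value outside its range is refused whole. The fingers move at their own pace and stop on an object; the grip force is fixed at half the most. Time passes only in rows, so rows that do not move let the fingers close. It gives the time, the measured TCP pose, the force, the opening and the grip force at its end, in the units of the state.
- robot.get_obs(): the state, without advancing time (a new reading comes with each control period).
- robot.get_image(name): name is "scene" or "side" or "wrist"; returns the picture (384x512x3 uint8, blue, green, red); there is no depth.
- robot.camera_info(name): a dict with "K" (3x3 intrinsics, pixels), "k1" (the pictures are not rectified: a ray, as slopes to the right and down, at radius r is drawn at 1 + k1 r^2 times it, then the intrinsics apply), "T" (4x4, takes a point from camera to world coordinates). Camera axes: x right, y up, looking along -z (the intrinsics and any distortion apply to the point x, -y, -z); pixel columns grow to the right and rows downward; lengths in m; the calibration is good to about 2 mm. A picture is of the moment at which its call begins: read the wrist's pose just before it. camera_info takes no time and is no camera call; for the wrist camera it gives the pose at the moment of the call.
- robot.finish_job(): hands the job in; it is judged then, once.
The state is a dict: "time_s": time; "qpos": joint angles; "qvel": joint speeds; "joint_efforts": joint torques, N m; "tool_pos": TCP position; "orientation": TCP orientation; "contact_force": force on the tool from outside, world axes, zero at the start; "moment": the same for the moment, N m; "grip_width": finger opening in m; "finger_force": force on a finger pad.
Only numpy, scipy, OpenCV 4.12 (cv2) and the standard library are available. Lean on these libraries where they do the work, as an engineer would, in place of code of your own. Each camera call takes 0.05 s, during which the arm holds its last target. There are 200 camera calls.

## Working session

There is one attempt and no reset: what is moved stays moved. The work goes in short steps, Python scripts to look and compute and a tool call to move; the robot and the scene stay as the last step left them, time stands still between calls to the robot, and variables do not carry over. Pictures are saved under pics/ and viewed, at most 14 in all, crops included, and the job is handed in when it is done.

Besides the shell and the picture viewer there is one more tool, called after "Emit:" by a JSON object that holds its "api" and its "payload". step_arm: Moves the arm, as the interface text tells. Its arguments: {"type":"object","properties":{"plan":{"type":"array"}},"required":["plan"]}

```bash
mkdir -p pics; cat > h.py <<'E'
import numpy as np, cv2
from cell import robot
def ray(cam,px,info=None):
    i=info or robot.camera_info(cam);K=np.array(i["K"]);k=i["k1"];T=np.array(i["T"])
    d=np.array([(px[0]-K[0,2])/K[0,0],(px[1]-K[1,2])/K[1,1]])
    u=d.copy()
    for _ in range(20): u=d/(1+k*(u@u))
    v=T[:3,:3]@np.array([u[0],-u[1],-1.0]); return T[:3,3],v/np.linalg.norm(v)
def onz(cam,px,z,info=None):
    o,v=ray(cam,px,info); return o+v*(z-o[2])/v[2]
def proj(cam,p,info=None):
    i=info or robot.camera_info(cam);K=np.array(i["K"]);T=np.array(i["T"])
    c=T[:3,:3].T@(np.array(p)-T[:3,3]); u=np.array([c[0],-c[1]])/-c[2]; u=u*(1+i["k1"]*(u@u))
    return K[0,0]*u[0]+K[0,2],K[1,1]*u[1]+K[1,2]
def tri(c1,p1,c2,p2):
    o1,v1=ray(c1,p1);o2,v2=ray(c2,p2)
    s=np.linalg.lstsq(np.c_[v1,-v2],o2-o1,rcond=None)[0]
    a=o1+s[0]*v1;b=o2+s[1]*v2; return (a+b)/2,np.linalg.norm(a-b)
E
python3 - <<'E'
from h import *
for n in ("scene","side","wrist"):
    im=robot.get_image(n); cv2.imwrite(f"pics/{n}0.png",cv2.resize(im,(800,600),interpolation=cv2.INTER_CUBIC) if n!="wrist" else im)
    i=robot.camera_info(n); print(n,np.round(i["K"],1).tolist(),i["k1"],np.round(i["T"],3).tolist())
E
```

```text
scene [[350.5, 0.0, 254.5], [0.0, 350.5, 189.0], [0.0, 0.0, 1.0]] -0.1061987461834708 [[-0.903, -0.325, 0.281, 0.758], [0.429, -0.699, 0.571, 0.611], [0.011, 0.637, 0.771, 0.731], [0.0, 0.0, 0.0, 1.0]]
side [[492.7, 0.0, 260.7], [0.0, 492.7, 185.3], [0.0, 0.0, 1.0]] -0.10429988776192615 [[-0.75, 0.443, -0.491, -0.116], [-0.661, -0.494, 0.564, 0.798], [0.007, 0.748, 0.663, 0.902], [0.0, 0.0, 0.0, 1.0]]
wrist [[265.1, 0.0, 259.0], [0.0, 265.1, 189.2], [0.0, 0.0, 1.0]] -0.05250375273219038 [[0.282, 0.918, 0.28, 0.219], [-0.959, 0.27, 0.081, -0.482], [-0.002, -0.291, 0.957, 0.373], [0.0, 0.0, 0.0, 1.0]]
```

View pics/scene0.png

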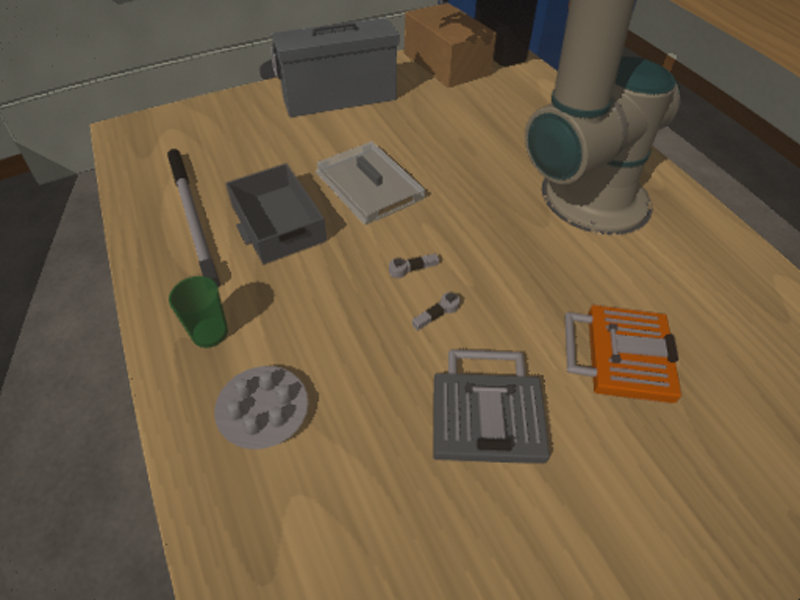

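View pics/side0.png

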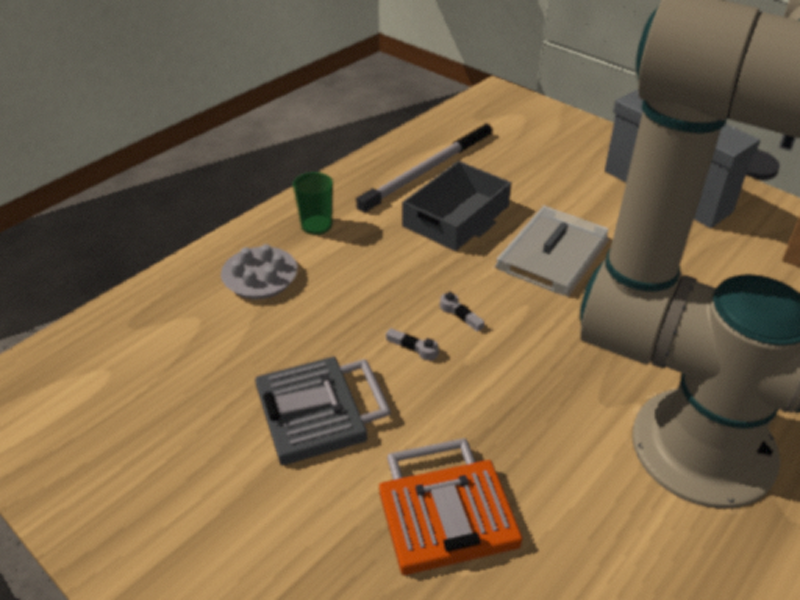

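The scene view shows these candidates:
- **Lamp:** the grey one at (490,417), with its foot at (494,444) and bar at (487,355). The orange look-alike is at (635,350).
- **Tub:** the open tub at (277,212). The closed toolbox at (335,65) is not it.
- **Lid:** at (372,182).
- **Heads:** two, at (415,265) and (437,310).
- **Leave alone:** cup, dish and wrench.

I choose the grey lamp.

```bash
python3 - <<'E'
from h import *
s=1/1.5625
P=lambda c,p,z: np.round(onz(c,np.array(p)*s,z)*1000,0)
T=lambda a,b: [np.round(x*1000,0) for x in tri("scene",np.array(a)*s,"side",np.array(b)*s)]
print("foot",T((494,441),(271,405)))
print("bar",T((487,355),(374,390)))
print("bar z20",P("scene",(452,355),.02),P("scene",(523,357),.02),P("side",(363,367),.02),P("side",(384,412),.02))
print("lamp corners z26",[P("scene",q,.026) for q in((435,376),(544,376),(549,456),(434,455))])
print("lamp side z26",[P("side",q,.026) for q in((257,375),(335,360),(365,437),(279,455))])
print("tub rim",[P("scene",q,.058) for q in((228,182),(289,166),(324,214),(262,237))])
print("tub rim side",[P("side",q,.058) for q in((405,203),(461,166),(510,184),(458,221))])
print("lid plate",[P("scene",q,.026) for q in((319,176),(374,146),(425,189),(368,216))])
print("rib",[P("scene",q,.048) for q in((361,159),(381,181))],[P("side",q,.048) for q in((547,246),(566,225))])
print("h1 ratchet/shank",P("scene",(398,266),.02),P("scene",(439,259),.018),P("side",(449,302),.02),P("side",(483,325),.018))
print("h2",P("scene",(453,300),.02),P("scene",(416,323),.018),P("side",(430,348),.02),P("side",(390,335),.018))
print("cup",P("scene",(210,333),0),"dish",P("scene",(262,410),.02),"wrench",P("scene",(209,272),.014),P("scene",(175,155),.014))
E
```

```text
foot [array([500., 387.,  44.]), np.float64(1.0)]
bar [array([425., 251.,  19.]), np.float64(1.0)]
bar z20 [474. 228.  20.] [376. 278.  20.] [469. 229.  20.] [384. 274.  20.]
lamp corners z26 [array([518., 253.,  26.]), array([369., 323.,  26.]), array([436., 433.,  26.]), array([577., 363.,  26.])]
lamp side z26 [array([574., 354.,  26.]), array([507., 252.,  26.]), array([369., 329.,  26.]), array([437., 431.,  26.])]
tub rim [array([ 690., -286.,   58.]), array([ 566., -282.,   58.]), array([ 552., -118.,   58.]), array([ 672., -108.,   58.])]
tub rim side [array([ 676., -103.,   58.]), array([ 678., -276.,   58.]), array([ 566., -290.,   58.]), array([ 566., -125.,   58.])]
lid plate [array([ 512., -266.,   26.]), array([ 367., -314.,   26.]), array([ 334., -138.,   26.]), array([ 469., -112.,   26.])]
rib [array([ 422., -255.,   48.]), array([ 414., -172.,   48.])] [array([ 408., -185.,   48.]), array([ 416., -262.,   48.])]
h1 ratchet/shank [470.  23.  20.] [395.  37.  18.] [464.  24.  20.] [388.  29.  18.]
h2 [420. 132.  20.] [497. 147.  18.] [418. 129.  20.] [486. 148.  18.]
cup [808.  11.   0.] dish [769. 195.  20.] wrench [ 778. -110.   14.] [ 771. -491.   14.]
```

```bash
python3 - <<'E'
from h import *
im=cv2.imread("pics/side0.png"); im=im
a=cv2.resize(im[130:480,230:630],(800,700))[:600]
cv2.imwrite("pics/crop1.png",a)
E
```

```text
(no output)
```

View pics/crop1.png

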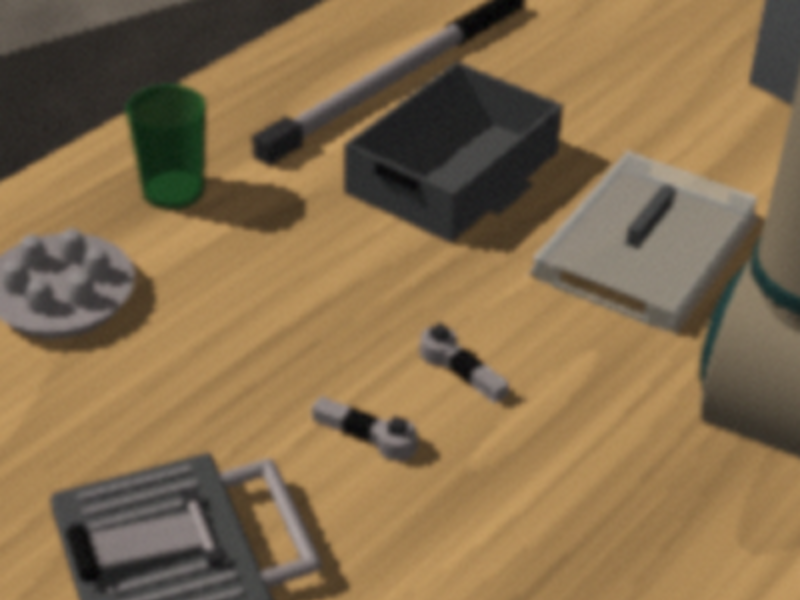

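Crop check: the grey lamp is at lower left, with its black foot at (80,550) and bar at (290,515). There are two heads, with ratchets at (438,343) and (397,437), plus the tub and the lid. The choice holds.

```bash
python3 - <<'E'
from h import *
o=robot.get_obs(); print(o["time_s"],o["tool_pos"],np.round(o["orientation"],3).tolist(),o["contact_force"],o["grip_width"],o["finger_force"])
R=np.array(o["orientation"]); print("yaw of tool y",np.degrees(np.arctan2(R[1,1],R[0,1])))
E
```

```text
0.15 [ 0.14799329 -0.50350553  0.24938986] [[0.959, 0.282, -0.0], [0.282, -0.959, 0.001], [0.0, -0.001, -1.0]] [ 0.66122419 -0.6332237   0.48593462] 0.08553292528439965 0.0
yaw of tool y -73.62564472256895
```

Emit:
{"api": "step_arm", "payload": {"plan": [{"delta_pos": [30, 30, 0], "twist": 0.04, "fingers": 0}, {"delta_pos": [30, 30, 0], "twist": 0.04, "fingers": 0}, {"delta_pos": [30, 30, 0], "twist": 0.04, "fingers": 0}, {"delta_pos": [30, 30, 0], "twist": 0.04, "fingers": 0}, {"delta_pos": [30, 30, 0], "twist": 0.04, "fingers": 0}, {"delta_pos": [30, 30, 0], "twist": 0.04, "fingers": 0}, {"delta_pos": [30, 30, 0], "twist": 0.04, "fingers": 0}, {"delta_pos": [30, 30, 0], "twist": 0.04, "fingers": 0}, {"delta_pos": [30, 30, 0], "twist": 0.04, "fingers": 0}, {"delta_pos": [32, 34, 0], "twist": 0.04, "fingers": 0}, {"delta_pos": [5, 38, 0], "twist": 0.04, "fingers": 0}, {"delta_pos": [5, 38, 0], "twist": 0.04, "fingers": 0}, {"delta_pos": [5, 38, 0], "twist": 0.04, "fingers": 0}, {"delta_pos": [5, 38, 0], "twist": 0.04, "fingers": 0}, {"delta_pos": [5, 38, 0], "twist": 0.04, "fingers": 0}, {"delta_pos": [5, 38, 0], "twist": 0.04, "fingers": 0}, {"delta_pos": [5, 38, 0], "twist": 0.04, "fingers": 0}, {"delta_pos": [5, 38, 0], "twist": 0.04, "fingers": 0}, {"delta_pos": [0, 38, 0], "twist": 0.04, "fingers": 0}, {"delta_pos": [0, 38, 0], "twist": 0.04, "fingers": 0}]}}

```text
time_s: 1.82
tool_pos: [0.4814, 0.1737, 0.2497]
orientation: [[0.464, 0.886, -0.0], [0.886, -0.464, -0.0], [-0.0, -0.0, -1.0]]
contact_force: [0.6, -0.9, 0.3]
grip_width: 0.0855
finger_force: 0.0
```

Emit:
{"api": "step_arm", "payload": {"plan": [{"delta_pos": [0, 38, 0], "twist": 0, "fingers": 0}, {"delta_pos": [0, 38, 0], "twist": 0, "fingers": 0}, {"delta_pos": [0, 38, 0], "twist": 0, "fingers": 0}, {"delta_pos": [0, 30, 0], "twist": 0, "fingers": 0}, {"delta_pos": [0, 0, 0], "twist": 0, "fingers": 0}, {"delta_pos": [0, 0, 0], "twist": 0, "fingers": 0}]}}

```text
time_s: 2.32
tool_pos: [0.4812, 0.317, 0.2491]
orientation: [[0.464, 0.886, -0.001], [0.886, -0.464, -0.001], [-0.002, -0.001, -1.0]]
contact_force: [-0.1, -0.9, 0.4]
grip_width: 0.0854
finger_force: 0.0
```

```bash
python3 - <<'E'
from h import *
cv2.imwrite("pics/w1.png",robot.get_image("wrist"))
o=robot.get_obs(); R=np.array(o["orientation"]); print(o["tool_pos"],np.degrees(np.arctan2(R[1,1],R[0,1])))
E
```

```text
[0.48152875 0.3158645  0.24938359] -27.735293420234424
```

View pics/w1.png

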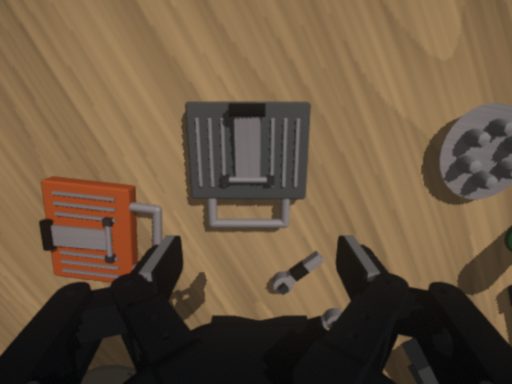

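The wrist view shows the lamp square to the gripper, with its foot at (247,109) and bar at (248,223).

```bash
python3 - <<'E'
from h import *
im=cv2.imread("pics/w1.png")
for n,q,z in (("footL",(230,110),.040),("footR",(265,110),.040),("barL",(209,222),.026),("barR",(289,223),.026),("cTL",(188,103),.026),("cTR",(309,103),.026),("cBR",(307,198),.026),("cBL",(190,199),.026),("h2r",(284,285),.02),("h2s",(320,257),.018)):
    print(n,np.round(onz("wrist",q,z)*1000,1))
E
```

```text
footL [483.6 397.5  40. ]
footR [521.  377.8  40. ]
barL [380.1 278.5  26. ]
barR [480.5 224.1  26. ]
cTL [439.8 430.4  26. ]
cTR [574.1 359.6  26. ]
cBR [519.  246.4  26. ]
cBL [374.5 320.7  26. ]
h2r [426.5 128.6  20. ]
h2s [497. 147.  18.]
```

Emit:
{"api": "step_arm", "payload": {"plan": [{"delta_pos": [10, 36, 0], "twist": 0, "fingers": 0}, {"delta_pos": [10.5, 36, 0], "twist": 0, "fingers": 0}, {"delta_pos": [0, 0, -35], "twist": 0, "fingers": 0}, {"delta_pos": [0, 0, -35], "twist": 0, "fingers": 0}, {"delta_pos": [0, 0, -35], "twist": 0, "fingers": 0}, {"delta_pos": [0, 0, -30], "twist": 0, "fingers": 0}, {"delta_pos": [0, 0, -25], "twist": 0, "fingers": 0}, {"delta_pos": [0, 0, -15], "twist": 0, "fingers": 0}, {"delta_pos": [0, 0, -12], "twist": 0, "fingers": 0}, {"delta_pos": [0, 0, -10], "twist": 0, "fingers": 0}, {"delta_pos": [0, 0, 0], "twist": 0, "fingers": 0}, {"delta_pos": [0, 0, 0], "twist": 0, "fingers": 0.3}, {"delta_pos": [0, 0, 0], "twist": 0, "fingers": 0.4}, {"delta_pos": [0, 0, 0], "twist": 0, "fingers": 0.5}, {"delta_pos": [0, 0, 0], "twist": 0, "fingers": 0.6}, {"delta_pos": [0, 0, 0], "twist": 0, "fingers": 0.6}, {"delta_pos": [0, 0, 0], "twist": 0, "fingers": 0.6}]}}

```text
time_s: 3.78
tool_pos: [0.5028, 0.3883, 0.054]
orientation: [[0.466, 0.885, 0.002], [0.885, -0.466, 0.001], [0.002, 0.001, -1.0]]
contact_force: [1.7, 2.7, 2.3]
grip_width: 0.0418
finger_force: 61.1
```

Emit:
{"api": "step_arm", "payload": {"plan": [{"delta_pos": [-0.5, -0.9, 9], "twist": 0, "fingers": 0.6}, {"delta_pos": [-0.8, -1.6, 8.8], "twist": 0, "fingers": 0.6}, {"delta_pos": [-1.3, -2.4, 8.6], "twist": 0, "fingers": 0.6}, {"delta_pos": [-1.7, -3.2, 8.3], "twist": 0, "fingers": 0.6}, {"delta_pos": [-2, -3.8, 7.9], "twist": 0, "fingers": 0.6}, {"delta_pos": [-2.4, -4.6, 7.4], "twist": 0, "fingers": 0.6}, {"delta_pos": [-2.7, -5.1, 6.9], "twist": 0, "fingers": 0.6}, {"delta_pos": [-3, -5.8, 6.2], "twist": 0, "fingers": 0.6}, {"delta_pos": [0, 0, 0], "twist": 0, "fingers": 0.6}]}}

```text
time_s: 4.53
tool_pos: [0.4879, 0.3595, 0.1179]
orientation: [[0.467, 0.884, 0.002], [0.884, -0.467, 0.0], [0.001, 0.001, -1.0]]
contact_force: [-1.1, -0.7, -3.3]
grip_width: 0.0419
finger_force: 61.7
```

Emit:
{"api": "step_arm", "payload": {"plan": [{"delta_pos": [-1.7, -3.2, 2.8], "twist": 0, "fingers": 0.6}, {"delta_pos": [-1.7, -3.2, 2.8], "twist": 0, "fingers": 0.6}, {"delta_pos": [-1.2, -2.2, 1.5], "twist": 0, "fingers": 0.6}, {"delta_pos": [-1, -2, 1], "twist": 0, "fingers": 0.6}, {"delta_pos": [0, 0, 0], "twist": 0, "fingers": 0.6}, {"delta_pos": [0, 0, 0], "twist": 0, "fingers": 0.6}, {"delta_pos": [0, 0, 0], "twist": 0, "fingers": 0.6}]}}

```text
time_s: 5.12
tool_pos: [0.4822, 0.3499, 0.124]
orientation: [[0.466, 0.885, -0.0], [0.885, -0.466, -0.0], [-0.0, -0.0, -1.0]]
contact_force: [0.3, -0.8, -5.3]
grip_width: 0.0415
finger_force: 61.5
```

Emit:
{"api": "step_arm", "payload": {"plan": [{"delta_pos": [0, 0, 0], "twist": 0, "fingers": 0.3}, {"delta_pos": [0, 0, 0], "twist": 0, "fingers": 0.1}, {"delta_pos": [0, 0, 0], "twist": 0, "fingers": 0}, {"delta_pos": [0, 0, 20], "twist": 0, "fingers": 0}, {"delta_pos": [0, 0, 35], "twist": 0, "fingers": 0}, {"delta_pos": [0, 0, 35], "twist": 0, "fingers": 0}, {"delta_pos": [0, 0, 35], "twist": 0, "fingers": 0}, {"delta_pos": [-15, -25, 0], "twist": 0, "fingers": 0}, {"delta_pos": [-10, -25, 0], "twist": 0, "fingers": 0}, {"delta_pos": [0, 0, 0], "twist": 0, "fingers": 0}, {"delta_pos": [0, 0, 0], "twist": 0, "fingers": 0}]}}

```text
time_s: 6.03
tool_pos: [0.4572, 0.2992, 0.2502]
orientation: [[0.467, 0.884, 0.002], [0.884, -0.467, 0.001], [0.001, 0.001, -1.0]]
contact_force: [0.9, 0.1, -0.3]
grip_width: 0.0855
finger_force: 0.0
```

```bash
python3 - <<'E'
from h import *
a=robot.get_image("wrist");print(robot.get_obs()["tool_pos"]); b=robot.get_image("side")
cv2.imwrite("pics/w2.png",np.hstack([cv2.resize(a,(440,330)),cv2.resize(b[190:390,130:330],(330,330))]))
cv2.imwrite("pics/w2raw.png",a)
E
```

```text
[0.45740756 0.29978964 0.24996277]
```

View pics/w2.png

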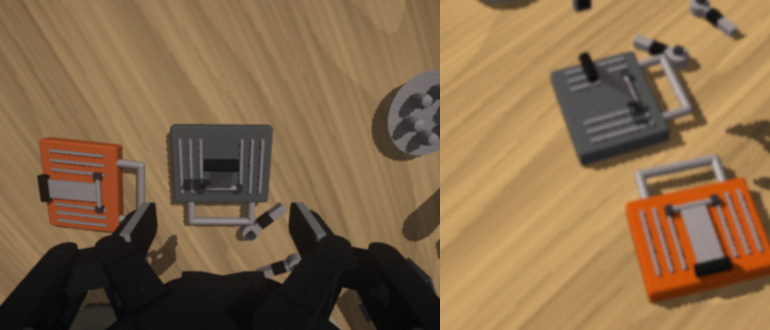

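The leg stands open, with its foot seen end-on at (220,165). The lamp has barely moved. Next I measure the bar.

```bash
python3 - <<'E'
from h import *
a=cv2.imread("pics/w2raw.png")
cv2.imwrite("pics/w2c.png",cv2.resize(a[120:300,170:360],(760,720))[120:720])
s=512/440
for n,q,z in (("barL",(191,220),.022),("barR",(251,220),.022),("cTL",(170,125),.026),("cTR",(271,125),.026),("cBR",(269,204),.026),("cBL",(172,206),.026),("foot",(221,166),.112)):
    print(n,np.round(onz("wrist",np.array(q)*s,z)*1000,1))
E
```

```text
barL [343.6 204.9  22. ]
barR [436.8 155.8  22. ]
cTL [399.3 363.6  26. ]
cTR [535.5 291.8  26. ]
cBR [477.7 171.7  26. ]
cBL [330.3 245.1  26. ]
foot [450.7 293.5 112. ]
```

View pics/w2c.png

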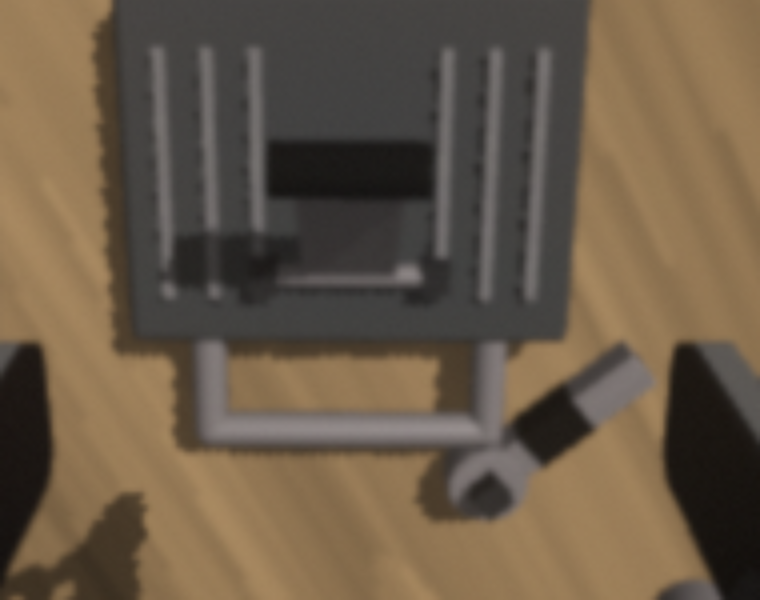

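The crop shows the lamp flat on the table but dragged about 75 mm towards head2. The foot is at (350,170) and the bar at (345,430) in the crop. I'll triangulate the leg angle and the bar, and check head2.

```bash
python3 - <<'E'
from h import *
W=lambda x,y:(170+x/4,150+y/4)   # crop -> wrist px
def T(a,b):
    p,e=tri("wrist",a,"side",b); return np.round(p*1000,1),round(e*1000,1)
print("foot",T(W(350,170),(219.7,231.2)))
for n,q,z in (("barL",(215,430),.022),("barR",(487,430),.022),("tL",(133,337),.026),("tR",(568,337),.026),("foot95",(350,170),.098),("hingeL",(258,278),.031),("hingeR",(430,278),.031),("h2r",(487,493),.02),("h2s",(630,368),.018)):
    print(n,np.round(onz("wrist",W(*q),z)*1000,1))
E
```

```text
foot (array([448.4, 288.5,  94.1]), np.float64(0.9))
barL [344.4 201.6  22. ]
barR [435.2 153.7  22. ]
tL [338.9 250.5  26. ]
tR [478.5 177.   26. ]
foot95 [449.2 290.1  98. ]
hingeL [392.  251.4  31. ]
hingeR [445.2 223.3  31. ]
h2r [422.9 127.2  20. ]
h2s [493.5 149.9  18. ]
```

Emit:
{"api": "step_arm", "payload": {"plan": [{"delta_pos": [-8.5, -10.5, 0], "twist": 0, "fingers": 0}, {"delta_pos": [0, 0, -35], "twist": 0, "fingers": 0}, {"delta_pos": [0, 0, -35], "twist": 0, "fingers": 0}, {"delta_pos": [0, 0, -30], "twist": 0, "fingers": 0}, {"delta_pos": [0, 0, -20], "twist": 0, "fingers": 0}, {"delta_pos": [0, 0, -15], "twist": 0, "fingers": 0}, {"delta_pos": [0, 0, -13], "twist": 0, "fingers": 0}, {"delta_pos": [0, 0, 0], "twist": 0, "fingers": 0}, {"delta_pos": [0, 0, 0], "twist": 0, "fingers": 0.5}, {"delta_pos": [0, 0, 0], "twist": 0, "fingers": 0.6}, {"delta_pos": [0, 0, 0], "twist": 0, "fingers": 0.6}, {"delta_pos": [0, 0, 0], "twist": 0, "fingers": 0.6}, {"delta_pos": [0, 0, 0], "twist": 0, "fingers": 0.6}, {"delta_pos": [0, 0, 0], "twist": 0, "fingers": 0.6}, {"delta_pos": [-2, -4, 5], "twist": 0, "fingers": 0.6}, {"delta_pos": [0, 0, 8], "twist": 0, "fingers": 0.6}, {"delta_pos": [0, 0, 10], "twist": 0, "fingers": 0.6}, {"delta_pos": [0, 0, 10], "twist": 0, "fingers": 0.6}, {"delta_pos": [0, 0, 10], "twist": 0, "fingers": 0.6}, {"delta_pos": [0, 0, 0], "twist": 0, "fingers": 0.6}]}}

```text
time_s: 7.8
tool_pos: [0.4477, 0.2858, 0.1471]
orientation: [[0.466, 0.885, 0.004], [0.885, -0.466, 0.002], [0.003, 0.002, -1.0]]
contact_force: [0.9, 0.3, -5.1]
grip_width: 0.0424
finger_force: 63.4
```

Emit:
{"api": "step_arm", "payload": {"plan": [{"delta_pos": [6, 9.5, 1], "twist": 0.07, "fingers": 0.6}, {"delta_pos": [6, 9.5, 0], "twist": 0.07, "fingers": 0.6}, {"delta_pos": [6, 9.5, 0], "twist": 0.07, "fingers": 0.6}, {"delta_pos": [6, 9.5, 0], "twist": 0.07, "fingers": 0.6}, {"delta_pos": [6, 9.5, 0], "twist": 0.07, "fingers": 0.6}, {"delta_pos": [6, 9.5, 0], "twist": 0.07, "fingers": 0.6}, {"delta_pos": [6, 9.5, 0], "twist": 0.07, "fingers": 0.6}, {"delta_pos": [6, 9.5, 0], "twist": 0.07, "fingers": 0.6}, {"delta_pos": [0, 0, 0], "twist": 0.07, "fingers": 0.6}, {"delta_pos": [0, 0, 0], "twist": 0.07, "fingers": 0.6}, {"delta_pos": [0, 0, -6], "twist": 0, "fingers": 0.6}, {"delta_pos": [0, 0, -6], "twist": 0, "fingers": 0.6}, {"delta_pos": [0, 0, -6], "twist": 0, "fingers": 0.6}, {"delta_pos": [0, 0, -6], "twist": 0, "fingers": 0.6}, {"delta_pos": [0, 0, -4], "twist": 0, "fingers": 0.6}, {"delta_pos": [0, 0, -4], "twist": 0, "fingers": 0.6}, {"delta_pos": [0, 0, 0], "twist": 0, "fingers": 0.6}]}}

```text
time_s: 9.22
tool_pos: [0.4946, 0.3609, 0.1123]
orientation: [[-0.213, 0.977, -0.001], [0.977, 0.213, -0.001], [-0.001, -0.001, -1.0]]
contact_force: [-0.8, -0.8, -4.6]
grip_width: 0.0429
finger_force: 63.5
```

Emit:
{"api": "step_arm", "payload": {"plan": [{"delta_pos": [0, 0, -2], "twist": 0, "fingers": 0.6}, {"delta_pos": [0, 0, -2], "twist": 0, "fingers": 0.6}, {"delta_pos": [0, 0, 0], "twist": 0, "fingers": 0.6}]}}

```text
time_s: 9.47
tool_pos: [0.4951, 0.3612, 0.1094]
orientation: [[-0.213, 0.977, 0.001], [0.977, 0.213, -0.0], [-0.0, 0.001, -1.0]]
contact_force: [0.6, -0.8, -4.7]
grip_width: 0.0424
finger_force: 63.6
```

Emit:
{"api": "step_arm", "payload": {"plan": [{"delta_pos": [0, 0, -2], "twist": 0, "fingers": 0.6}, {"delta_pos": [0, 0, 0], "twist": 0, "fingers": 0.6}]}}

```text
time_s: 9.63
tool_pos: [0.495, 0.3612, 0.1072]
orientation: [[-0.213, 0.977, 0.001], [0.977, 0.213, -0.0], [-0.0, 0.001, -1.0]]
contact_force: [0.6, -1.7, -2.9]
grip_width: 0.0427
finger_force: 63.6
```

```bash
python3 - <<'E'
from h import *
b=robot.get_image("side");cv2.imwrite("pics/s3.png",cv2.resize(b[150:340,90:330],(760,600),interpolation=cv2.INTER_CUBIC));print(robot.get_obs()["contact_force"])
E
```

```text
[ 0.77065423 -1.65324578 -4.36256878]
```

View pics/s3.png

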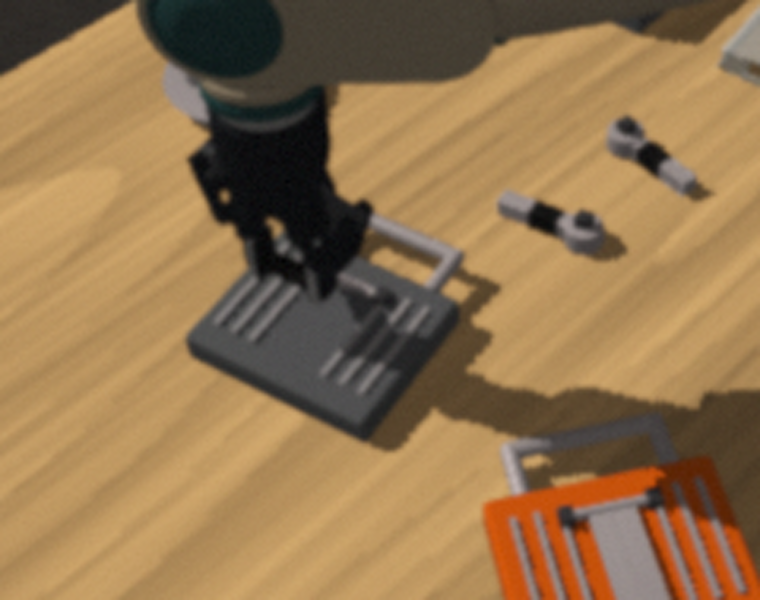

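The lamp hangs almost flat by its foot, just touching the table, with its handle now towards the tub. I'll release and wait.

Emit:
{"api": "step_arm", "payload": {"plan": [{"delta_pos": [0, 0, -1], "twist": 0, "fingers": 0.6}, {"delta_pos": [0, 0, 0], "twist": 0, "fingers": 0.3}, {"delta_pos": [0, 0, 0], "twist": 0, "fingers": 0.1}, {"delta_pos": [0, 0, 0], "twist": 0, "fingers": 0}, {"delta_pos": [0, 0, 0], "twist": 0, "fingers": 0}, {"delta_pos": [0, 0, 0], "twist": 0, "fingers": 0}, {"delta_pos": [0, 0, 0], "twist": 0, "fingers": 0}, {"delta_pos": [0, 0, 10], "twist": 0, "fingers": 0}, {"delta_pos": [0, 0, 25], "twist": 0, "fingers": 0}, {"delta_pos": [0, 0, 35], "twist": 0, "fingers": 0}, {"delta_pos": [0, 0, 35], "twist": 0, "fingers": 0}, {"delta_pos": [0, 0, 35], "twist": 0, "fingers": 0}, {"delta_pos": [8, -35, 0], "twist": 0, "fingers": 0}, {"delta_pos": [7, -35, 0], "twist": 0, "fingers": 0}, {"delta_pos": [0, 0, 0], "twist": 0, "fingers": 0}, {"delta_pos": [0, 0, 0], "twist": 0, "fingers": 0}]}}

```text
time_s: 11.02
tool_pos: [0.5102, 0.29, 0.2474]
orientation: [[-0.211, 0.978, 0.001], [0.978, 0.211, 0.001], [0.0, 0.001, -1.0]]
contact_force: [-0.3, 0.5, -0.8]
grip_width: 0.0856
finger_force: 0.0
```

```bash
python3 - <<'E'
from h import *
a=robot.get_image("wrist");print(robot.get_obs()["tool_pos"],robot.camera_info("wrist")["T"][2]); b=robot.get_image("side")
cv2.imwrite("pics/w4.png",np.hstack([cv2.resize(a[40:300,130:390],(400,400),interpolation=cv2.INTER_CUBIC),cv2.resize(b[170:340,130:300],(400,400),interpolation=cv2.INTER_CUBIC)]))
E
```

```text
[0.5098756  0.29099048 0.24704768] [ 0.00169343 -0.29127977  0.95663641  0.37093209]
```

View pics/w4.png

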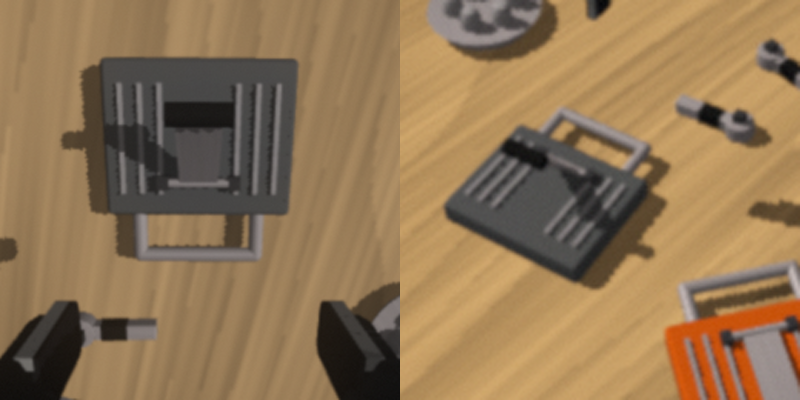

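```bash
python3 - <<'E'
from h import *
W=lambda x,y:(130+x*.65,40+y*.65)
S=lambda x,y:(130+(x-400)*.425,170+y*.425)
p,e=tri("wrist",W(198,114),"side",S(523,152)); print("foot",np.round(p*1000,1),e)
for n,q,z in (("barL",(140,255),.022),("barR",(260,253),.022),("hingeL",(157,184),.031),("hingeR",(236,184),.031),("cTL",(102,59),.026),("cTR",(297,61),.026),("tL",(107,213),.026),("tR",(290,213),.026)):
    print(n,np.round(onz("wrist",W(*q),z)*1000,1))
E
```

```text
foot [493.3 359.5 107.6] 0.002102843483782457
barL [469.  226.4  22. ]
barR [575.4 251.6  22. ]
hingeL [472.6 295.9  31. ]
hingeR [537.6 310.1  31. ]
cTL [410.8 384.3  26. ]
cTR [562.1 415.9  26. ]
tL [434.2 260.4  26. ]
tR [590.6 294.6  26. ]
```

The foot is at z = 107 mm, so the leg is at its stop. The lamp heading is -77.7°, towards the tub. Next I turn the tool and pinch the bar.

Emit:
{"api": "step_arm", "payload": {"plan": [{"delta_pos": [1, -5, 0], "twist": 0.1208, "fingers": 0.67}, {"delta_pos": [1, -5, 0], "twist": 0.1208, "fingers": 0.67}, {"delta_pos": [1, -5, 0], "twist": 0.1208, "fingers": 0.67}, {"delta_pos": [1, -5, 0], "twist": 0.1208, "fingers": 0.67}, {"delta_pos": [1, -5, 0], "twist": 0.1208, "fingers": 0.67}, {"delta_pos": [1, -5, 0], "twist": 0.1208, "fingers": 0.67}, {"delta_pos": [1, -5, 0], "twist": 0.1208, "fingers": 0.67}, {"delta_pos": [1, -5, 0], "twist": 0.1208, "fingers": 0.67}, {"delta_pos": [1, -5, 0], "twist": 0.1208, "fingers": 0.67}, {"delta_pos": [1, -4, 0], "twist": 0.1208, "fingers": 0.67}, {"delta_pos": [1, -4, 0], "twist": 0.1208, "fingers": 0.67}, {"delta_pos": [1, 0, 0], "twist": 0.1208, "fingers": 0.67}, {"delta_pos": [0, 0, 0], "twist": 0.1208, "fingers": 0.67}, {"delta_pos": [0, 0, 0], "twist": 0, "fingers": 0.67}, {"delta_pos": [0, 0, 0], "twist": 0, "fingers": 0.67}]}}

```text
time_s: 12.37
tool_pos: [0.5215, 0.2392, 0.2461]
orientation: [[-0.978, -0.211, -0.0], [-0.211, 0.978, 0.0], [0.0, 0.0, -1.0]]
contact_force: [-0.2, 0.1, -0.3]
grip_width: 0.0282
finger_force: 0.0
```

Emit:
{"api": "step_arm", "payload": {"plan": [{"delta_pos": [0, 0, -35], "twist": 0, "fingers": 0.67}, {"delta_pos": [0, 0, -35], "twist": 0, "fingers": 0.67}, {"delta_pos": [0, 0, -35], "twist": 0, "fingers": 0.67}, {"delta_pos": [0, 0, -35], "twist": 0, "fingers": 0.67}, {"delta_pos": [0, 0, -30], "twist": 0, "fingers": 0.67}, {"delta_pos": [0, 0, -20], "twist": 0, "fingers": 0.67}, {"delta_pos": [0, 0, -12], "twist": 0, "fingers": 0.67}, {"delta_pos": [0, 0, -10], "twist": 0, "fingers": 0.67}, {"delta_pos": [0, 0, -9], "twist": 0, "fingers": 0.67}, {"delta_pos": [0, 0, 0], "twist": 0, "fingers": 0.67}, {"delta_pos": [0, 0, 0], "twist": 0, "fingers": 0.67}]}}

```text
time_s: 13.28
tool_pos: [0.5222, 0.2385, 0.0259]
orientation: [[-0.977, -0.212, 0.001], [-0.212, 0.977, 0.0], [-0.001, 0.0, -1.0]]
contact_force: [0.8, -0.8, 0.1]
grip_width: 0.028
finger_force: 0.0
```

Emit:
{"api": "step_arm", "payload": {"plan": [{"delta_pos": [0, 0, 0], "twist": 0, "fingers": 0.8}, {"delta_pos": [0, 0, 0], "twist": 0, "fingers": 0.85}, {"delta_pos": [0, 0, 0], "twist": 0, "fingers": 0.86}, {"delta_pos": [0, 0, 0], "twist": 0, "fingers": 0.86}, {"delta_pos": [0, 0, 0], "twist": 0, "fingers": 0.86}]}}

```text
time_s: 13.7
tool_pos: [0.5228, 0.238, 0.0267]
orientation: [[-0.977, -0.212, 0.003], [-0.212, 0.977, 0.0], [-0.002, -0.0, -1.0]]
contact_force: [1.4, -5.2, 6.2]
grip_width: 0.0123
finger_force: 15.2
```

Emit:
{"api": "step_arm", "payload": {"plan": [{"delta_pos": [-0.3, 1.5, 13], "twist": 0, "fingers": 0.87}, {"delta_pos": [-0.8, 3.8, 13.6], "twist": 0, "fingers": 0.87}, {"delta_pos": [-1, 4.6, 14], "twist": 0, "fingers": 0.87}, {"delta_pos": [-1.2, 5.7, 13.6], "twist": 0, "fingers": 0.87}, {"delta_pos": [-1.5, 7, 13], "twist": 0, "fingers": 0.87}, {"delta_pos": [-1.7, 7.9, 12.3], "twist": 0, "fingers": 0.87}, {"delta_pos": [-2, 9, 11.5], "twist": 0, "fingers": 0.87}, {"delta_pos": [-2.1, 10, 10.7], "twist": 0, "fingers": 0.87}, {"delta_pos": [-2.4, 10.9, 9.8], "twist": 0, "fingers": 0.87}, {"delta_pos": [-2.5, 11.5, 8.8], "twist": 0, "fingers": 0.87}, {"delta_pos": [-2.7, 12.3, 7.7], "twist": 0, "fingers": 0.87}, {"delta_pos": [-2.8, 12.9, 6.6], "twist": 0, "fingers": 0.87}, {"delta_pos": [0, 0, 0], "twist": 0, "fingers": 0.87}]}}

```text
time_s: 14.78
tool_pos: [0.5009, 0.3381, 0.1638]
orientation: [[-0.977, -0.215, 0.004], [-0.215, 0.977, 0.002], [-0.004, 0.001, -1.0]]
contact_force: [-0.8, -6.9, 10.2]
grip_width: 0.0116
finger_force: 28.0
```

```bash
python3 - <<'E'
from h import *
b=robot.get_image("side");c=robot.get_image("scene")
cv2.imwrite("pics/s5.png",np.hstack([cv2.resize(b[150:340,130:320],(400,400),interpolation=cv2.INTER_CUBIC),cv2.resize(c[170:330,230:390],(400,400),interpolation=cv2.INTER_CUBIC)]))
E
```

```text
(no output)
```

View pics/s5.png

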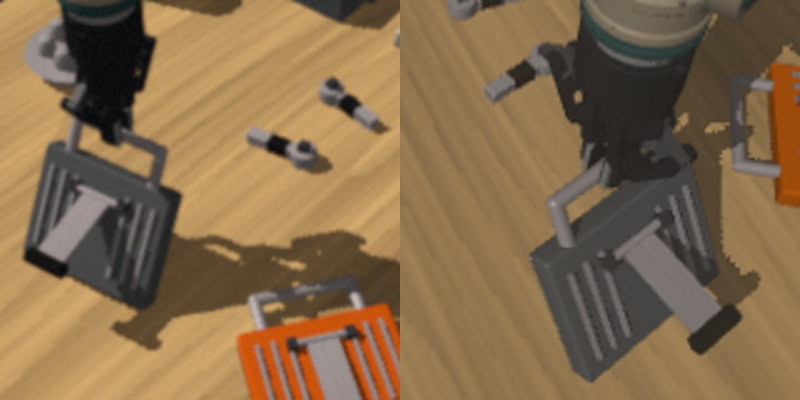

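The lamp is about 65° up, bottom edge on the table, leg open at the back. I continue through vertical and lean it back.

Emit:
{"api": "step_arm", "payload": {"plan": [{"delta_pos": [-2.9, 13.6, 6.5], "twist": 0, "fingers": 0.87}, {"delta_pos": [-3, 13.7, 5], "twist": 0, "fingers": 0.87}, {"delta_pos": [-3.1, 14.2, 3], "twist": 0, "fingers": 0.87}, {"delta_pos": [-3.1, 14.2, 1.6], "twist": 0, "fingers": 0.87}, {"delta_pos": [-3.3, 15.5, 0], "twist": 0, "fingers": 0.87}, {"delta_pos": [-3.3, 15.5, -0.8], "twist": 0, "fingers": 0.87}, {"delta_pos": [0, 0, 0], "twist": 0, "fingers": 0.87}]}}

```text
time_s: 15.47
tool_pos: [0.4811, 0.4265, 0.177]
orientation: [[-0.976, -0.216, 0.003], [-0.216, 0.976, 0.005], [-0.004, 0.004, -1.0]]
contact_force: [-0.3, 1.4, 7.5]
grip_width: 0.0118
finger_force: 29.6
```

Emit:
{"api": "step_arm", "payload": {"plan": [{"delta_pos": [-3.1, 14.3, 0], "twist": 0, "fingers": 0.87}, {"delta_pos": [-3.1, 14.3, -0.8], "twist": 0, "fingers": 0.87}, {"delta_pos": [-3, 13.9, -2.2], "twist": 0, "fingers": 0.87}, {"delta_pos": [-3, 13.9, -3.6], "twist": 0, "fingers": 0.87}, {"delta_pos": [0, 0, 0], "twist": 0, "fingers": 0.87}]}}

```text
time_s: 15.88
tool_pos: [0.4682, 0.4821, 0.1682]
orientation: [[-0.976, -0.216, -0.0], [-0.216, 0.976, 0.003], [-0.0, 0.003, -1.0]]
contact_force: [0.7, 1.3, 2.6]
grip_width: 0.0116
finger_force: 30.3
```

```bash
python3 - <<'E'
from h import *
b=robot.get_image("side");c=robot.get_image("scene")
cv2.imwrite("pics/s6.png",np.hstack([cv2.resize(b[150:340,130:320],(400,400),interpolation=cv2.INTER_CUBIC),cv2.resize(c[170:330,230:390],(400,400),interpolation=cv2.INTER_CUBIC)]))
E
```

```text
(no output)
```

View pics/s6.png

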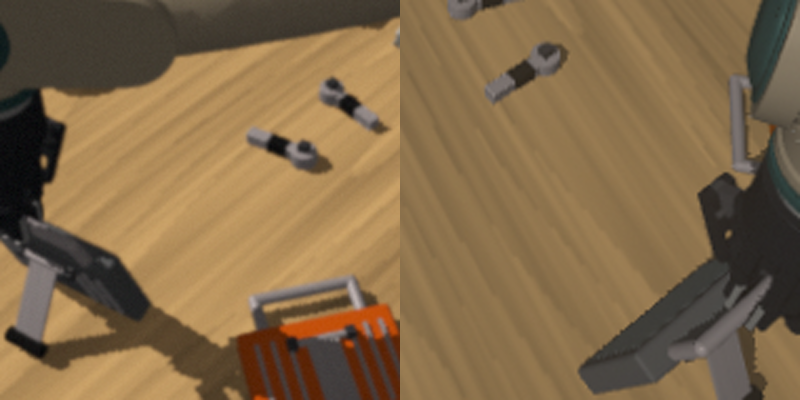

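The lamp leans back with the foot close to the table. Finishing the lean now.

Emit:
{"api": "step_arm", "payload": {"plan": [{"delta_pos": [-1, 5.4, -2], "twist": 0, "fingers": 0.87}, {"delta_pos": [-1, 5.4, -2.2], "twist": 0, "fingers": 0.87}, {"delta_pos": [0, 0, 0], "twist": 0, "fingers": 0.87}]}}

```text
time_s: 16.23
tool_pos: [0.4671, 0.4906, 0.1652]
orientation: [[-0.977, -0.214, -0.0], [-0.214, 0.977, 0.002], [-0.0, 0.002, -1.0]]
contact_force: [-2.4, 0.8, 5.3]
grip_width: 0.0117
finger_force: 30.8
```

Emit:
{"api": "step_arm", "payload": {"plan": [{"delta_pos": [-1, 5, -2.5], "twist": 0, "fingers": 0.87}, {"delta_pos": [0, 0, -2], "twist": 0, "fingers": 0.87}, {"delta_pos": [0, 0, 0], "twist": 0, "fingers": 0.87}]}}

```text
time_s: 16.48
tool_pos: [0.4662, 0.4963, 0.1626]
orientation: [[-0.977, -0.214, 0.001], [-0.214, 0.977, 0.005], [-0.002, 0.005, -1.0]]
contact_force: [-3.9, 3.3, 11.3]
grip_width: 0.0119
finger_force: 31.4
```

Emit:
{"api": "step_arm", "payload": {"plan": [{"delta_pos": [0, 0, 1.5], "twist": 0, "fingers": 0.86}, {"delta_pos": [0, 0, 0], "twist": 0, "fingers": 0.83}, {"delta_pos": [0, 0, 0], "twist": 0, "fingers": 0.77}, {"delta_pos": [0, 0, 0], "twist": 0, "fingers": 0.67}, {"delta_pos": [0, 0, 0], "twist": 0, "fingers": 0.6}, {"delta_pos": [0, 0, 0], "twist": 0, "fingers": 0.6}, {"delta_pos": [0, 0, 0], "twist": 0, "fingers": 0.6}, {"delta_pos": [0, 0, 8], "twist": 0, "fingers": 0.6}, {"delta_pos": [0, 0, 15], "twist": 0, "fingers": 0.6}, {"delta_pos": [0, 0, 25], "twist": 0, "fingers": 0.6}, {"delta_pos": [0, 0, 35], "twist": 0, "fingers": 0.6}, {"delta_pos": [0, -35, 20], "twist": 0, "fingers": 0.6}, {"delta_pos": [0, -35, 0], "twist": 0, "fingers": 0.6}, {"delta_pos": [0, -35, 0], "twist": 0, "fingers": 0.6}, {"delta_pos": [0, -35, 0], "twist": 0, "fingers": 0.6}, {"delta_pos": [0, -35, 0], "twist": 0, "fingers": 0}, {"delta_pos": [0, -35, 0], "twist": 0, "fingers": 0}]}}

```text
time_s: 17.9
tool_pos: [0.4666, 0.2826, 0.2651]
orientation: [[-0.977, -0.213, 0.001], [-0.213, 0.977, 0.0], [-0.001, 0.0, -1.0]]
contact_force: [1.1, -0.0, 0.5]
grip_width: 0.0571
finger_force: 0.0
```

```bash
python3 - <<'E'
from h import *
b=robot.get_image("side");c=robot.get_image("scene")
cv2.imwrite("pics/s7.png",np.hstack([cv2.resize(b[150:340,100:290],(400,400),interpolation=cv2.INTER_CUBIC),cv2.resize(c[170:370,200:400],(400,400),interpolation=cv2.INTER_CUBIC)]))
print(robot.get_obs()["tool_pos"])
E
```

```text
[0.46727106 0.28048189 0.26564752]
```

View pics/s7.png

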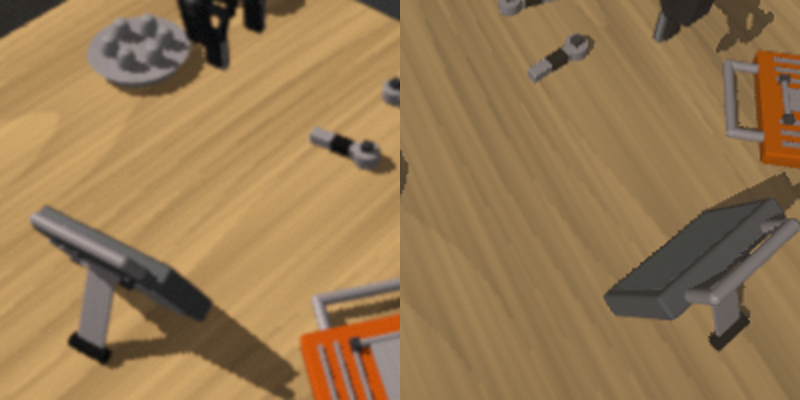

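The lamp stands by itself on its leg in both views. I'll check its heading from the bar ends, and measure the tub, lid and heads at the same time.

```bash
python3 - <<'E'
from h import *
S=lambda x,y:(200+(x-400)*.5,170+y*.5)
a=onz("scene",S(703,296),.156);b=onz("scene",S(793,226),.156);print(a,b,np.degrees(np.arctan2(*(b-a)[1::-1])))
# lower front edge and upper front edge of housing
for q,z in (((607,300),.026),((673,318),.01),((760,205),.13),((668,317),.02)): print(q,onz("scene",S(*q),z).round(3))
E
```

```text
[0.52189214 0.50439771 0.156     ] [0.41203186 0.48838414 0.156     ] -171.70679900243366
(607, 300) [0.559 0.44  0.026]
(673, 318) [0.503 0.483 0.01 ]
(760, 205) [0.411 0.451 0.13 ]
(668, 317) [0.51  0.481 0.02 ]
```

Heading is about 8 to 12° for lamp y, so the tub is at lamp y of roughly 10 to 50 mm, which is in range. On to the heads.

Emit:
{"api": "step_arm", "payload": {"plan": [{"delta_pos": [10, -32, 0], "twist": 0, "fingers": 0}, {"delta_pos": [10, -32, 0], "twist": 0, "fingers": 0}, {"delta_pos": [10, -32, 0], "twist": 0, "fingers": 0}, {"delta_pos": [10, -32, 0], "twist": 0, "fingers": 0}, {"delta_pos": [10, -32, 0], "twist": 0, "fingers": 0}, {"delta_pos": [10, -30, 0], "twist": 0, "fingers": 0}, {"delta_pos": [0, 0, 0], "twist": 0, "fingers": 0}, {"delta_pos": [0, 0, 0], "twist": 0, "fingers": 0}]}}

```text
time_s: 18.67
tool_pos: [0.5273, 0.0935, 0.2648]
orientation: [[-0.978, -0.211, 0.0], [-0.211, 0.978, 0.0], [-0.0, 0.0, -1.0]]
contact_force: [0.4, 0.5, -0.1]
grip_width: 0.0849
finger_force: 0.0
```

```bash
python3 - <<'E'
from h import *
a=robot.get_image("wrist");cv2.imwrite("pics/w8.png",a);print(robot.get_obs()["tool_pos"])
E
```

```text
[0.52704934 0.09455764 0.26471093]
```

View pics/w8.png

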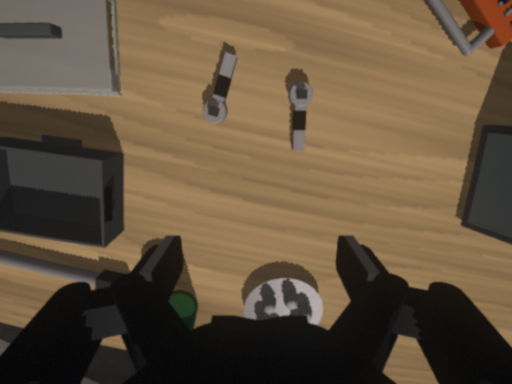

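The wrist view shows head1's sleeve at (221,88), head2's at (299,120), and the tub at left. The lamp's lower front edge runs from (485,127) to (463,218).

```bash
cat >> h.py <<'E'
def blobs(im,lo,hi,amin,roi=None):
    m=cv2.inRange(im,np.array(lo),np.array(hi)); 
    if roi: t=np.zeros_like(m);x0,y0,x1,y1=roi;t[y0:y1,x0:x1]=m[y0:y1,x0:x1];m=t
    n,l,s,c=cv2.connectedComponentsWithStats(m); return m,[(c[i].round(1),s[i,4]) for i in range(1,n) if s[i,4]>=amin]
E
python3 - <<'E'
from h import *
a=cv2.imread("pics/w8.png")
print("lampedge",[onz("wrist",q,.011).round(3) for q in((484,128),(463,217))])
g=a.max(2)
for roi,cen,n in(((205,75,240,103),(221,88),"h1"),((285,104,312,132),(299,120),"h2")):
    m,b=blobs(a,(0,0,0),(45,45,45),20,roi); print(n,"dark",b)
for q,z in (((228,58),.018),((226,64),.018),((214,111),.02),((298,146),.018),((298,140),.018),((302,94),.02)): print(q,onz("wrist",q,z).round(4))
for q in((221,88),(299,120)): print("sleeve",onz("wrist",q,.018).round(4))
print("tub rim",[onz("wrist",q,.058).round(3) for q in((122,151),(105,244))], "lid",[onz("wrist",q,.026).round(3) for q in((117,93),(60,30),(0,93))])
E
```

```text
lampedge [array([0.406, 0.404, 0.011]), array([0.543, 0.433, 0.011])]
h1 dark [(array([221.7,  85.4]), np.int32(217))]
h2 dark [(array([298.3, 119.9]), np.int32(196))]
(228, 58) [0.4005 0.0275 0.018 ]
(226, 64) [0.4082 0.0263 0.018 ]
(214, 111) [0.4694 0.0215 0.02  ]
(298, 146) [0.4912 0.1437 0.018 ]
(298, 140) [0.4831 0.1416 0.018 ]
(302, 94) [0.4233 0.1313 0.02  ]
sleeve [0.4386 0.0252 0.018 ]
sleeve [0.4566 0.1361 0.018 ]
tub rim [array([ 0.54 , -0.079,  0.058]), array([ 0.679, -0.096,  0.058])] lid [array([ 0.472, -0.107,  0.026]), array([ 0.41 , -0.187,  0.026]), array([ 0.503, -0.272,  0.026])]
```

Emit:
{"api": "step_arm", "payload": {"plan": [{"delta_pos": [-23, 14, 0], "twist": 0, "fingers": 0.4}, {"delta_pos": [-23, 14, 0], "twist": 0, "fingers": 0.4}, {"delta_pos": [-24, 14, 0], "twist": 0, "fingers": 0.4}, {"delta_pos": [0, 0, -38], "twist": 0, "fingers": 0.4}, {"delta_pos": [0, 0, -38], "twist": 0, "fingers": 0.4}, {"delta_pos": [0, 0, -38], "twist": 0, "fingers": 0.4}, {"delta_pos": [0, 0, -38], "twist": 0, "fingers": 0.4}, {"delta_pos": [0, 0, -35], "twist": 0, "fingers": 0.4}, {"delta_pos": [0, 0, -25], "twist": 0, "fingers": 0.4}, {"delta_pos": [0, 0, -15], "twist": 0, "fingers": 0.4}, {"delta_pos": [0, 0, -13], "twist": 0, "fingers": 0.4}, {"delta_pos": [0, 0, 0], "twist": 0, "fingers": 0.4}, {"delta_pos": [0, 0, 0], "twist": 0, "fingers": 1}, {"delta_pos": [0, 0, 0], "twist": 0, "fingers": 1}, {"delta_pos": [0, 0, 0], "twist": 0, "fingers": 1}, {"delta_pos": [0, 0, 0], "twist": 0, "fingers": 1}, {"delta_pos": [0, 0, 0], "twist": 0, "fingers": 1}]}}

```text
time_s: 20.13
tool_pos: [0.4579, 0.1368, 0.026]
orientation: [[-0.977, -0.213, 0.003], [-0.213, 0.977, 0.001], [-0.003, 0.0, -1.0]]
contact_force: [-0.3, 1.7, 6.6]
grip_width: 0.0142
finger_force: 60.7
```

Emit:
{"api": "step_arm", "payload": {"plan": [{"delta_pos": [0, 0, 20], "twist": 0, "fingers": 1}, {"delta_pos": [0, 0, 35], "twist": 0, "fingers": 1}, {"delta_pos": [0, 0, 35], "twist": 0, "fingers": 1}, {"delta_pos": [0, 0, 30], "twist": 0, "fingers": 1}, {"delta_pos": [11, -21, 0], "twist": -0.0982, "fingers": 1}, {"delta_pos": [11, -21, 0], "twist": -0.0982, "fingers": 1}, {"delta_pos": [11, -21, 0], "twist": -0.0982, "fingers": 1}, {"delta_pos": [12, -21, 0], "twist": -0.0982, "fingers": 1}, {"delta_pos": [11, -21, 0], "twist": -0.0982, "fingers": 1}, {"delta_pos": [12, -21, 0], "twist": -0.0982, "fingers": 1}, {"delta_pos": [11, -21, 0], "twist": -0.0982, "fingers": 1}, {"delta_pos": [12, -21, 0], "twist": -0.0982, "fingers": 1}, {"delta_pos": [11, -21, 0], "twist": -0.0982, "fingers": 1}, {"delta_pos": [12, -21, 0], "twist": -0.0982, "fingers": 1}, {"delta_pos": [11, -21, 0], "twist": -0.0982, "fingers": 1}, {"delta_pos": [12, -21, 0], "twist": -0.0982, "fingers": 1}, {"delta_pos": [11, -21, 0], "twist": -0.0982, "fingers": 1}, {"delta_pos": [12, -21, 0], "twist": -0.0982, "fingers": 1}, {"delta_pos": [11, -21, 0], "twist": -0.0982, "fingers": 1}, {"delta_pos": [12, -20, 0], "twist": -0.0982, "fingers": 1}]}}

```text
time_s: 21.8
tool_pos: [0.64, -0.1999, 0.144]
orientation: [[-0.207, 0.978, -0.001], [0.978, 0.207, 0.0], [0.0, -0.001, -1.0]]
contact_force: [0.7, -0.3, -1.3]
grip_width: 0.0139
finger_force: 59.8
```

Emit:
{"api": "step_arm", "payload": {"plan": [{"delta_pos": [0, 0, 0], "twist": 0, "fingers": 1}, {"delta_pos": [0, 0, 0], "twist": 0, "fingers": 1}]}}

```text
time_s: 21.97
tool_pos: [0.6397, -0.1996, 0.1435]
orientation: [[-0.212, 0.977, -0.001], [0.977, 0.212, 0.001], [0.001, -0.001, -1.0]]
contact_force: [-0.8, 0.7, -2.1]
grip_width: 0.0144
finger_force: 59.7
```

```bash
python3 - <<'E'
from h import *
cv2.imwrite("pics/w9.png",np.hstack([cv2.resize(robot.get_image("wrist"),(448,336)),cv2.resize(robot.get_image("scene")[90:258,100:270],(340,336))]));print(robot.get_obs()["tool_pos"],robot.get_obs()["grip_width"])
E
```

```text
[ 0.63956352 -0.19815981  0.14401109] 0.013761741868649174
```

View pics/w9.png

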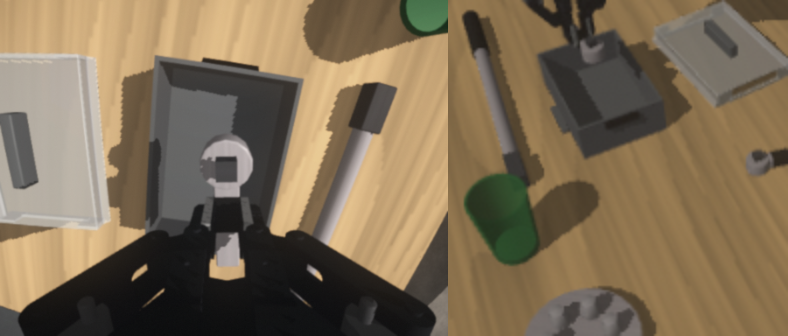

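The wrist view shows the head held over the tub, with +y end rim corners at (155,57) and (301,79). The lid plate's right edge is at (95,55) to (108,228), and its rib runs from (10,115) to (28,187).

```bash
python3 - <<'E'
from h import *
s=512/448
f=lambda q,z: (onz("wrist",np.array(q)*s,z)*1000).round(1)
print("rim",[f(q,.058) for q in((155,57),(301,79),(148,230),(268,230))])
print("lid plate",[f(q,.026) for q in((95,55),(108,228))],"rib top",[f(q,.048) for q in((6,114),(22,114),(37,184),(18,188))])
E
```

```text
rim [array([ 557.3, -106.8,   58. ]), array([682.4, -97.4,  58. ]), array([ 571.3, -273.4,   58. ]), array([ 693.6, -246.3,   58. ])]
lid plate [array([ 488.7, -113.7,   26. ]), array([ 515.2, -304.5,   26. ])] rib top [array([ 414.8, -184.7,   48. ]), array([ 431.8, -181.4,   48. ]), array([ 445.8, -252.8,   48. ]), array([ 423.9, -262.5,   48. ])]
```

Emit:
{"api": "step_arm", "payload": {"plan": [{"delta_pos": [4, 0, -20], "twist": -0.065, "fingers": 1}, {"delta_pos": [0, 0, -30], "twist": -0.065, "fingers": 1}, {"delta_pos": [0, 0, -25], "twist": 0, "fingers": 1}, {"delta_pos": [0, 0, -15], "twist": 0, "fingers": 1}, {"delta_pos": [0, 0, -12], "twist": 0, "fingers": 1}, {"delta_pos": [0, 0, -5], "twist": 0, "fingers": 1}, {"delta_pos": [0, 0, 0], "twist": 0, "fingers": 1}, {"delta_pos": [0, 0, 0], "twist": 0, "fingers": 0.65}, {"delta_pos": [0, 0, 0], "twist": 0, "fingers": 0.65}, {"delta_pos": [0, 0, 0], "twist": 0, "fingers": 0.65}, {"delta_pos": [0, 0, 20], "twist": 0, "fingers": 0.65}, {"delta_pos": [0, 0, 35], "twist": 0, "fingers": 0.65}, {"delta_pos": [0, 0, 40], "twist": 0, "fingers": 0.5}, {"delta_pos": [0, 0, 40], "twist": 0, "fingers": 0.4}]}}

```text
time_s: 23.23
tool_pos: [0.6437, -0.1987, 0.1747]
orientation: [[-0.084, 0.996, 0.001], [0.996, 0.084, -0.0], [-0.0, 0.001, -1.0]]
contact_force: [0.7, 0.3, 0.3]
grip_width: 0.0509
finger_force: 0.0
```

```bash
python3 - <<'E'
from h import *
i=robot.get_image("scene"); z=cv2.resize(cv2.imread("pics/scene0.png"),(512,384),interpolation=cv2.INTER_AREA)
for im in(z,i):
    m,b=blobs(im,(0,0,0),(55,55,55),15,(245,155,290,185)); print(b)
    print([onz("scene",c,.018).round(4) for c,_ in b])
d=cv2.absdiff(z,i).max(2)>40
n,l,s,c=cv2.connectedComponentsWithStats(d.astype(np.uint8)); print([(s[k].tolist()) for k in range(1,n) if s[k,4]>60])
cv2.imwrite("pics/sc9.png",i)
E
```

```text
[(array([266. , 168.4]), np.int32(52))]
[array([0.4378, 0.0287, 0.018 ])]
[(array([266.1, 168.4]), np.int32(55))]
[array([0.4376, 0.0288, 0.018 ])]
[[118, 0, 39, 26, 823], [353, 0, 48, 71, 1374], [380, 0, 23, 11, 195], [405, 0, 16, 10, 89], [403, 0, 24, 19, 105], [282, 8, 34, 18, 189], [395, 21, 37, 39, 901], [129, 30, 54, 75, 1957], [231, 67, 126, 32, 2246], [369, 67, 22, 8, 78], [337, 83, 35, 32, 849], [439, 84, 17, 18, 83], [409, 97, 45, 49, 1484], [396, 99, 29, 13, 102], [352, 104, 42, 28, 561], [264, 187, 33, 24, 226], [277, 225, 127, 105, 6296], [292, 226, 39, 3, 65], [354, 311, 21, 35, 295]]
```

Emit:
{"api": "step_arm", "payload": {"plan": [{"delta_pos": [-14.7, 16, 0], "twist": 0.1, "fingers": 0.4}, {"delta_pos": [-14.7, 16, 0], "twist": 0.1, "fingers": 0.4}, {"delta_pos": [-14.7, 16, 0], "twist": 0.1, "fingers": 0.4}, {"delta_pos": [-14.7, 16, 0], "twist": 0.1, "fingers": 0.4}, {"delta_pos": [-14.7, 16, 0], "twist": 0.1, "fingers": 0.4}, {"delta_pos": [-14.7, 16, 0], "twist": 0.1, "fingers": 0.4}, {"delta_pos": [-14.7, 16, 0], "twist": 0.1, "fingers": 0.4}, {"delta_pos": [-14.7, 16, 0], "twist": 0.1, "fingers": 0.4}, {"delta_pos": [-14.7, 16, 0], "twist": 0.1, "fingers": 0.4}, {"delta_pos": [-14.7, 16, 0], "twist": 0.1, "fingers": 0.4}, {"delta_pos": [-14.7, 16, 0], "twist": 0.1, "fingers": 0.4}, {"delta_pos": [-14.7, 16, 0], "twist": 0.1, "fingers": 0.4}, {"delta_pos": [-14.7, 16, 0], "twist": 0.1, "fingers": 0.4}, {"delta_pos": [-14.7, 16.5, 0], "twist": 0.1, "fingers": 0.4}, {"delta_pos": [0, 0, 0], "twist": 0, "fingers": 0.4}]}}

```text
time_s: 24.53
tool_pos: [0.4368, 0.0278, 0.1734]
orientation: [[-0.997, 0.079, 0.002], [0.079, 0.997, 0.001], [-0.002, 0.001, -1.0]]
contact_force: [-0.7, -0.5, -0.4]
grip_width: 0.0516
finger_force: 0.0
```

Emit:
{"api": "step_arm", "payload": {"plan": [{"delta_pos": [0, 0, -38], "twist": 0, "fingers": 0.4}, {"delta_pos": [0, 0, -38], "twist": 0, "fingers": 0.4}, {"delta_pos": [0, 0, -30], "twist": 0, "fingers": 0.4}, {"delta_pos": [0, 0, -20], "twist": 0, "fingers": 0.4}, {"delta_pos": [0, 0, -15], "twist": 0, "fingers": 0.4}, {"delta_pos": [0, 0, -9], "twist": 0, "fingers": 0.4}, {"delta_pos": [0, 0, 0], "twist": 0, "fingers": 0.4}, {"delta_pos": [0, 0, 0], "twist": 0, "fingers": 1}, {"delta_pos": [0, 0, 0], "twist": 0, "fingers": 1}, {"delta_pos": [0, 0, 0], "twist": 0, "fingers": 1}, {"delta_pos": [0, 0, 0], "twist": 0, "fingers": 1}, {"delta_pos": [0, 0, 0], "twist": 0, "fingers": 1}]}}

```text
time_s: 25.53
tool_pos: [0.4393, 0.0255, 0.024]
orientation: [[-0.996, 0.087, 0.003], [0.087, 0.996, -0.0], [-0.003, -0.0, -1.0]]
contact_force: [-1.5, -2.4, 6.8]
grip_width: 0.0144
finger_force: 61.0
```

Emit:
{"api": "step_arm", "payload": {"plan": [{"delta_pos": [0, 0, 20], "twist": 0, "fingers": 1}, {"delta_pos": [0, 0, 35], "twist": 0, "fingers": 1}, {"delta_pos": [0, 0, 35], "twist": 0, "fingers": 1}, {"delta_pos": [0, 0, 30], "twist": 0, "fingers": 1}, {"delta_pos": [11.6, -16, 0], "twist": -0.1, "fingers": 1}, {"delta_pos": [11.6, -16, 0], "twist": -0.1, "fingers": 1}, {"delta_pos": [11.6, -16, 0], "twist": -0.1, "fingers": 1}, {"delta_pos": [11.6, -16, 0], "twist": -0.1, "fingers": 1}, {"delta_pos": [11.6, -16, 0], "twist": -0.1, "fingers": 1}, {"delta_pos": [11.6, -16, 0], "twist": -0.1, "fingers": 1}, {"delta_pos": [11.6, -16, 0], "twist": -0.1, "fingers": 1}, {"delta_pos": [11.6, -16, 0], "twist": -0.1, "fingers": 1}, {"delta_pos": [11.6, -16, 0], "twist": -0.1, "fingers": 1}, {"delta_pos": [11.6, -16, 0], "twist": -0.1, "fingers": 1}, {"delta_pos": [11.6, -16, 0], "twist": -0.1, "fingers": 1}, {"delta_pos": [11.6, -16, 0], "twist": -0.1, "fingers": 1}, {"delta_pos": [11.6, -16, 0], "twist": -0.1, "fingers": 1}, {"delta_pos": [11.6, -16, 0], "twist": -0.1, "fingers": 1}, {"delta_pos": [0, 0, 0], "twist": 0, "fingers": 1}, {"delta_pos": [0, 0, 0], "twist": 0, "fingers": 1}]}}

```text
time_s: 27.2
tool_pos: [0.6004, -0.1986, 0.1418]
orientation: [[-0.084, 0.996, -0.001], [0.996, 0.084, 0.001], [0.001, -0.001, -1.0]]
contact_force: [-0.0, -0.2, -1.7]
grip_width: 0.0143
finger_force: 60.0
```

```bash
python3 - <<'E'
from h import *
cv2.imwrite("pics/w10.png",robot.get_image("wrist"));print(robot.get_obs()["tool_pos"],robot.get_obs()["grip_width"])
E
```

```text
[ 0.60022978 -0.19796908  0.14200023] 0.014059417515836612
```

Emit:
{"api": "step_arm", "payload": {"plan": [{"delta_pos": [0, 0, -20], "twist": 0, "fingers": 1}, {"delta_pos": [0, 0, -30], "twist": 0, "fingers": 1}, {"delta_pos": [0, 0, -25], "twist": 0, "fingers": 1}, {"delta_pos": [0, 0, -15], "twist": 0, "fingers": 1}, {"delta_pos": [0, 0, -12], "twist": 0, "fingers": 1}, {"delta_pos": [0, 0, -3], "twist": 0, "fingers": 1}, {"delta_pos": [0, 0, 0], "twist": 0, "fingers": 1}, {"delta_pos": [0, 0, 0], "twist": 0, "fingers": 0.65}, {"delta_pos": [0, 0, 0], "twist": 0, "fingers": 0.65}, {"delta_pos": [0, 0, 0], "twist": 0, "fingers": 0.65}, {"delta_pos": [0, 0, 20], "twist": 0, "fingers": 0.65}, {"delta_pos": [0, 0, 35], "twist": 0, "fingers": 0.65}, {"delta_pos": [0, 0, 40], "twist": 0, "fingers": 0.65}, {"delta_pos": [0, 0, 40], "twist": 0, "fingers": 0.65}, {"delta_pos": [-20, -30, 40], "twist": 0, "fingers": 0.65}, {"delta_pos": [-20, -30, 40], "twist": 0, "fingers": 0.65}, {"delta_pos": [-20, -30, 10], "twist": 0, "fingers": 0.65}, {"delta_pos": [-10, 0, 0], "twist": 0, "fingers": 0.65}, {"delta_pos": [0, 0, 0], "twist": 0, "fingers": 0.65}, {"delta_pos": [0, 0, 0], "twist": 0, "fingers": 0.65}]}}

```text
time_s: 28.92
tool_pos: [0.5395, -0.2747, 0.245]
orientation: [[-0.083, 0.997, 0.001], [0.997, 0.083, -0.0], [-0.0, 0.001, -1.0]]
contact_force: [-0.1, 0.9, -0.3]
grip_width: 0.03
finger_force: 0.0
```

```bash
python3 - <<'E'
from h import *
cv2.imwrite("pics/w11.png",robot.get_image("wrist"));print(robot.get_obs()["tool_pos"])
E
```

```text
[ 0.53983269 -0.27410292  0.24427563]
```

View pics/w11.png

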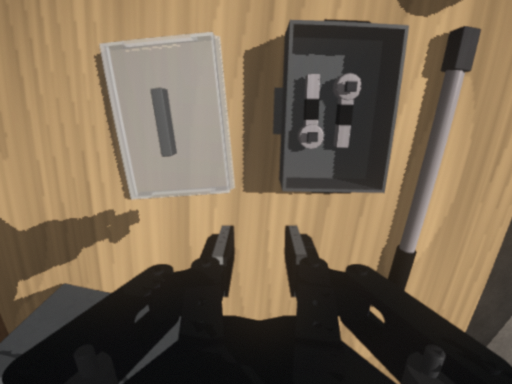

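The picture shows both heads lying in the tub, sleeves at (312,110) and (345,113). The tub rim corners are (290,21), (407,26), (386,191) and (282,189), and the lid rib runs (152,89) to (176,155).

```bash
python3 - <<'E'
from h import *
a=cv2.imread("pics/w11.png")
f=lambda q,z:(onz("wrist",q,z)*1000).round(1)
r=[f(q,.058) for q in((290,21),(407,26),(386,191),(282,189))]; print("rim",r,np.mean(r,0))
L=np.linalg.norm; print("w",L(r[0]-r[1]),L(r[2]-r[3]),"l",L(r[0]-r[3]),L(r[1]-r[2]), [np.degrees(np.arctan2(*(r[i]-r[j])[1::-1])).round(1) for i,j in((1,0),(2,3),(0,3),(1,2))])
m,b=blobs(a,(0,0,0),(112,112,112),50,(140,75,190,170)); print(b)
c=max(cv2.findContours(m,0,1)[0],key=cv2.contourArea); q=cv2.boxPoints(cv2.minAreaRect(c)); print(q.round(1).tolist())
print("rib",[f(p,.045) for p in q],np.mean([f(p,.048) for p in q],0))
r=[f(q,.026) for q in((103,44),(214,34),(232,190),(131,198))]; print("plate",r,np.mean(r,0),[np.degrees(np.arctan2(*(r[i]-r[j])[1::-1])).round(1) for i,j in((1,0),(2,3),(0,3),(1,2))])
for y in(60,100,140):print(y,a[y,272:300].max(1).tolist())
E
```

```text
rim [array([ 557.6, -107.4,   58. ]), array([682.7, -98.8,  58. ]), array([ 698.2, -282.3,   58. ]), array([ 568.9, -290.6,   58. ])] [ 626.85  -194.775   58.   ]
w 125.39525509364383 129.56612211531228 l 183.5481680649524 184.15346860702897 [np.float64(3.9), np.float64(3.7), np.float64(93.5), np.float64(94.8)]
[(array([163.4, 121.3]), np.int32(1050))]
[[150.1999969482422, 89.30000305175781], [165.89999389648438, 86.69999694824219], [177.10000610351562, 153.8000030517578], [161.39999389648438, 156.39999389648438]]
rib [array([ 405.3, -187.1,   45. ]), array([ 423.7, -182.9,   45. ]), array([ 437. , -260.3,   45. ]), array([ 417.4, -265.2,   45. ])] [ 421.9   -223.625   48.   ]
plate [array([ 341. , -138.3,   26. ]), array([ 473.5, -119.1,   26. ]), array([ 505.5, -307.2,   26. ]), array([ 366.9, -330.5,   26. ])] [ 421.725 -223.775   26.   ] [np.float64(8.2), np.float64(9.5), np.float64(97.7), np.float64(99.7)]
60 [94, 93, 95, 95, 96, 96, 97, 96, 96, 92, 85, 72, 53, 45, 44, 53, 78, 90, 91, 92, 92, 92, 92, 92, 93, 91, 91, 92]
100 [90, 80, 64, 52, 49, 51, 50, 49, 51, 48, 45, 42, 42, 48, 67, 83, 89, 90, 89, 91, 87, 75, 59, 51, 50, 47, 47, 47]
140 [95, 92, 89, 90, 91, 94, 96, 93, 78, 56, 44, 47, 61, 80, 86, 80, 66, 52, 48, 47, 48, 46, 46, 47, 47, 50, 55, 63]
```

Emit:
{"api": "step_arm", "payload": {"plan": [{"delta_pos": [-20, 8.4, 0], "twist": 0.035, "fingers": 0.6}, {"delta_pos": [-20, 8.4, 0], "twist": 0.035, "fingers": 0.6}, {"delta_pos": [-20, 8.4, 0], "twist": 0, "fingers": 0.6}, {"delta_pos": [-20, 8.4, 0], "twist": 0, "fingers": 0.6}, {"delta_pos": [-20, 8.4, 0], "twist": 0, "fingers": 0.6}, {"delta_pos": [-18, 8.4, 0], "twist": 0, "fingers": 0.6}, {"delta_pos": [0, 0, -35], "twist": 0, "fingers": 0.6}, {"delta_pos": [0, 0, -35], "twist": 0, "fingers": 0.6}, {"delta_pos": [0, 0, -35], "twist": 0, "fingers": 0.6}, {"delta_pos": [0, 0, -30], "twist": 0, "fingers": 0.6}, {"delta_pos": [0, 0, -20], "twist": 0, "fingers": 0.6}, {"delta_pos": [0, 0, 0], "twist": 0, "fingers": 0.6}, {"delta_pos": [0, 0, 0], "twist": 0, "fingers": 0.6}]}}

```text
time_s: 30.05
tool_pos: [0.4216, -0.2233, 0.0886]
orientation: [[-0.155, 0.988, -0.002], [0.988, 0.155, 0.002], [0.002, -0.002, -1.0]]
contact_force: [0.8, 0.0, -0.4]
grip_width: 0.0342
finger_force: 0.0
```

```bash
python3 - <<'E'
from h import *
a=robot.get_image("wrist");cv2.imwrite("pics/w12.png",a);o=robot.get_obs();R=np.array(o["orientation"]);print(o["tool_pos"],np.degrees(np.arctan2(R[1,1],R[0,1])))
# compare expected rib centre with the rib in scene
i=robot.get_image("scene");z=cv2.imread("pics/sc9.png")
for im in(z,i): m,b=blobs(im,(0,0,0),(80,80,80),20,(222,95,250,122));print(b,[onz("scene",c,.042).round(4) for c,_ in b])
m,b=blobs(a,(0,0,0),(112,112,112),60,(150,60,360,200));print(b)
E
```

```text
[ 0.42234868 -0.22396547  0.09013384] 8.900162414852563
[(array([236.5, 109.5]), np.int32(122))] [array([ 0.4192, -0.2179,  0.042 ])]
[(array([234.2, 106.4]), np.int32(170)), (array([240.6,  96.5]), np.int32(25))] [array([ 0.4195, -0.2356,  0.042 ]), array([ 0.3794, -0.2757,  0.042 ])]
[(array([154.2, 155.6]), np.int32(916)), (array([254.1, 181.3]), np.int32(764))]
```

Emit:
{"api": "step_arm", "payload": {"plan": [{"delta_pos": [0, 0, -20], "twist": 0, "fingers": 0.6}, {"delta_pos": [0, 0, -12], "twist": 0, "fingers": 0.6}, {"delta_pos": [0, 0, -7], "twist": 0, "fingers": 0.6}, {"delta_pos": [0, 0, 0], "twist": 0, "fingers": 0.6}, {"delta_pos": [0, 0, 0], "twist": 0, "fingers": 0.8}, {"delta_pos": [0, 0, 0], "twist": 0, "fingers": 1}, {"delta_pos": [0, 0, 0], "twist": 0, "fingers": 1}, {"delta_pos": [0, 0, 0], "twist": 0, "fingers": 1}, {"delta_pos": [0, 0, 0], "twist": 0, "fingers": 1}]}}

```text
time_s: 30.9
tool_pos: [0.4224, -0.2248, 0.0519]
orientation: [[-0.154, 0.988, 0.002], [0.988, 0.154, -0.002], [-0.002, 0.002, -1.0]]
contact_force: [-1.4, 0.6, 6.4]
grip_width: 0.012
finger_force: 61.6
```

Emit:
{"api": "step_arm", "payload": {"plan": [{"delta_pos": [0, 0, 15], "twist": 0, "fingers": 1}, {"delta_pos": [0, 0, 30], "twist": 0, "fingers": 1}, {"delta_pos": [0, 0, 30], "twist": 0, "fingers": 1}, {"delta_pos": [0, 0, 25], "twist": 0, "fingers": 1}, {"delta_pos": [15, 2, 0], "twist": -0.007, "fingers": 1}, {"delta_pos": [20, 3, 0], "twist": -0.007, "fingers": 1}, {"delta_pos": [20, 3, 0], "twist": -0.007, "fingers": 1}, {"delta_pos": [20, 3, 0], "twist": -0.007, "fingers": 1}, {"delta_pos": [20, 3, 0], "twist": -0.007, "fingers": 1}, {"delta_pos": [20, 3, 0], "twist": -0.007, "fingers": 1}, {"delta_pos": [20, 3, 0], "twist": -0.007, "fingers": 1}, {"delta_pos": [20, 3, 0], "twist": -0.007, "fingers": 1}, {"delta_pos": [20, 3, 0], "twist": -0.007, "fingers": 1}, {"delta_pos": [15, 2, 0], "twist": -0.007, "fingers": 1}, {"delta_pos": [10, 1, 0], "twist": -0.007, "fingers": 1}, {"delta_pos": [5, 0, 0], "twist": -0.007, "fingers": 1}, {"delta_pos": [0, 0, 0], "twist": 0, "fingers": 1}, {"delta_pos": [0, 0, 0], "twist": 0, "fingers": 1}]}}

```text
time_s: 32.4
tool_pos: [0.6262, -0.1953, 0.1499]
orientation: [[-0.07, 0.998, -0.001], [0.998, 0.07, 0.0], [0.0, -0.001, -1.0]]
contact_force: [0.0, -0.1, -1.2]
grip_width: 0.0122
finger_force: 60.5
```

```bash
python3 - <<'E'
from h import *
a=robot.get_image("wrist");cv2.imwrite("pics/w13.png",a);o=robot.get_obs();R=np.array(o["orientation"]);print(o["tool_pos"],np.degrees(np.arctan2(R[1,1],R[0,1])),o["grip_width"])
# column profiles: near (+y) end of lid plate, and tub below it
h=cv2.cvtColor(a,cv2.COLOR_BGR2HSV)
for y in (20,50,80,110,140): print(y,"S",h[y,100:420:8,1].tolist(),"V",h[y,100:420:8,2].tolist())
E
```

```text
[ 0.62600476 -0.19539908  0.15011921] 4.013824239108834 0.012237981117103702
20 S [108, 108, 108, 108, 109, 111, 108, 110, 108, 111, 109, 108, 107, 109, 108, 108, 107, 108, 105, 107, 107, 108, 107, 107, 109, 108, 110, 107, 108, 107, 111, 109, 106, 108, 110, 109, 111, 110, 108, 110] V [160, 161, 165, 165, 162, 152, 149, 158, 154, 145, 145, 168, 157, 152, 151, 149, 164, 170, 172, 174, 162, 167, 169, 167, 157, 163, 160, 160, 160, 150, 78, 75, 72, 73, 79, 84, 83, 81, 83, 79]
50 S [108, 108, 107, 106, 107, 108, 106, 107, 105, 107, 108, 105, 106, 106, 105, 105, 104, 105, 105, 104, 105, 103, 104, 107, 106, 105, 105, 106, 106, 104, 105, 101, 104, 103, 103, 107, 105, 105, 111, 107] V [161, 161, 171, 168, 164, 153, 156, 160, 155, 146, 156, 172, 159, 154, 151, 165, 169, 173, 175, 176, 160, 176, 169, 165, 159, 168, 158, 163, 157, 154, 153, 83, 76, 84, 84, 88, 85, 85, 131, 172]
80 S [107, 107, 106, 106, 48, 18, 23, 39, 40, 35, 39, 39, 36, 36, 38, 40, 37, 14, 16, 15, 17, 17, 17, 15, 24, 36, 34, 37, 36, 37, 35, 35, 36, 37, 17, 18, 91, 105, 105, 103] V [164, 178, 175, 168, 159, 145, 169, 168, 167, 1
[... 161 characters left out ...]
108, 106, 105, 105, 104, 20, 12, 28, 29, 25, 17, 11, 9, 6, 9, 8, 8, 7, 9, 7, 6, 9, 7, 7, 7, 7, 7, 11, 11, 12, 8, 38, 38, 38, 16, 19, 100, 105, 100, 48] V [170, 178, 180, 167, 164, 167, 173, 144, 143, 144, 138, 142, 140, 133, 136, 136, 136, 137, 138, 139, 139, 140, 140, 141, 141, 141, 141, 143, 141, 143, 157, 183, 186, 186, 145, 186, 97, 95, 82, 32]
140 S [109, 108, 104, 102, 101, 21, 12, 27, 27, 29, 25, 10, 8, 6, 8, 8, 9, 7, 9, 10, 7, 8, 7, 9, 7, 7, 7, 7, 9, 11, 25, 37, 39, 25, 18, 63, 99, 99, 95, 23] V [91, 90, 91, 85, 83, 147, 143, 144, 142, 147, 144, 131, 131, 134, 135, 134, 136, 140, 138, 152, 152, 150, 155, 149, 141, 142, 141, 142, 142, 142, 171, 185, 184, 152, 159, 187, 93, 88, 83, 66]
```

```bash
python3 - <<'E'
from h import *
a=cv2.imread("pics/w13.png");h=cv2.cvtColor(a,cv2.COLOR_BGR2HSV);S=h[...,1].astype(int)
info=robot.camera_info("wrist")
f=lambda q,z:(onz("wrist",q,z,info)*1000).round(1)
for y in(100,110,120):
    r=S[y]; w=np.where(r[100:420]<60)[0]+100; d=np.where(r[150:360]<22)[0]+150
    print(y,"lid",w[0],w[-1],f((w[0],y),.098),f((w[-1],y),.098),"tub",d[0],d[-1],f((d[0],y),.058),f((d[-1],y),.058))
for x in(190,200,210,300,320,330,250,264,278):
    c=S[55:125,x]; v=h[55:125,x,2]; e=np.where(c<70)[0][0]+55; t=np.where(c<22)[0]+55
    print(x,"lid end row",e,f((x,e),.098),"S",c[::3].tolist())
E
```

```text
100 lid 134 419 [ 539.8 -119.9   98. ] [ 722.5 -106.6   98. ] tub 179 343 [ 557.3 -117.8   58. ] [ 684.9 -108.8   58. ]
110 lid 135 419 [ 540.1 -126.1   98. ] [ 723.9 -112.7   98. ] tub 150 342 [ 534.1 -126.7   58. ] [ 685.3 -116.3   58. ]
120 lid 136 419 [ 540.5 -132.4   98. ] [ 725.4 -119.    98. ] tub 150 341 [ 533.8 -134.5   58. ] [ 685.7 -124.    58. ]
190 lid end row 63 [575.8 -95.9  98. ] S [105, 104, 101, 40, 19, 12, 16, 36, 38, 36, 15, 7, 10, 12, 11, 9, 9, 12, 12, 9, 7, 10, 10, 10]
200 lid end row 63 [581.9 -95.6  98. ] S [105, 104, 97, 38, 19, 18, 21, 36, 36, 36, 14, 7, 8, 8, 8, 6, 8, 6, 8, 6, 5, 7, 6, 6]
210 lid end row 62 [588.1 -94.6  98. ] S [107, 105, 96, 37, 19, 19, 23, 36, 38, 36, 17, 10, 11, 9, 8, 8, 9, 9, 8, 8, 9, 7, 8, 8]
300 lid end row 63 [643.2 -91.4  98. ] S [103, 102, 95, 39, 20, 18, 24, 34, 34, 36, 23, 7, 7, 5, 9, 7, 7, 4, 7, 7, 7, 5, 7, 7]
320 lid end row 63 [655.5 -90.4  98. ] S [105, 104, 99, 39, 18, 17, 22, 37, 36, 36, 26, 8, 12, 9, 11, 11, 9, 11, 9, 9, 11, 9, 11, 9]
330 lid end row 63 [661.6 -89.9  98. ] S [105, 105, 101, 38, 19, 16, 19, 36, 37, 37, 28, 11, 12, 13, 13, 11, 13, 13, 13, 13, 11, 13, 13, 11]
250 lid end row 62 [612.6 -93.   98. ] S [106, 104, 94, 38, 18, 19, 22, 37, 25, 12, 9, 10, 9, 9, 9, 9, 9, 11, 11, 9, 9, 10, 10, 10]
264 lid end row 62 [621.1 -92.4  98. ] S [104, 104, 93, 40, 20, 18, 25, 38, 27, 14, 10, 12, 13, 11, 9, 9, 7, 9, 9, 7, 8, 7, 8, 7]
278 lid end row 62 [629.7 -91.8  98. ] S [104, 104, 92, 39, 20, 20, 24, 37, 27, 12, 7, 10, 9, 9, 9, 7, 7, 5, 7, 7, 5, 7, 5, 7]
```

```bash
python3 - <<'E'
from h import *
a=cv2.imread("pics/w13.png");h=cv2.cvtColor(a,cv2.COLOR_BGR2HSV);S=h[...,1].astype(int)
f=lambda q,z:(onz("wrist",q,z)*1000).round(1)
for y in(80,100,110):
    r=S[y]; w=[x for x in range(100,395) if r[x]<60]; w=[x for x in w if x<392]; print(y,w[0],w[-1],f((w[0],y),.098),f((w[-1],y),.098), S[y,376:396].tolist())
for x in(190,200,210,300,320,330):
    c=S[70:100,x]; e=70+np.where((c[5:]<26))[0][0]+5
    print(x,e,f((x,e),.058))
E
```

```text
80 132 386 [ 539.1 -107.8   98. ] [698.4 -96.6  98. ] [14, 15, 15, 19, 18, 19, 19, 19, 23, 32, 40, 61, 91, 104, 105, 105, 106, 105, 105, 105]
100 134 385 [ 539.8 -119.9   98. ] [ 700.1 -108.6   98. ] [15, 17, 18, 18, 16, 18, 23, 31, 39, 58, 85, 99, 97, 98, 102, 100, 100, 100, 100, 100]
110 135 384 [ 540.1 -126.1   98. ] [ 700.6 -114.8   98. ] [18, 18, 18, 18, 19, 26, 32, 38, 57, 88, 98, 98, 100, 99, 100, 98, 99, 100, 104, 100]
190 85 [ 565.8 -106.2   58. ]
200 85 [ 573.6 -105.7   58. ]
210 85 [ 581.2 -105.2   58. ]
300 85 [ 650.1 -100.4   58. ]
320 86 [665.6 -99.9  58. ]
330 86 [673.3 -99.3  58. ]
```

Emit:
{"api": "step_arm", "payload": {"plan": [{"delta_pos": [0.7, -1, -15], "twist": 0, "fingers": 1}, {"delta_pos": [0, 0, -12], "twist": 0, "fingers": 1}, {"delta_pos": [0, 0, -8], "twist": 0, "fingers": 1}, {"delta_pos": [0, 0, -5], "twist": 0, "fingers": 1}, {"delta_pos": [0, 0, -5], "twist": 0, "fingers": 1}, {"delta_pos": [0, 0, 0], "twist": 0, "fingers": 1}]}}

```text
time_s: 32.95
tool_pos: [0.6267, -0.1961, 0.104]
orientation: [[-0.07, 0.998, -0.002], [0.998, 0.07, 0.001], [0.001, -0.002, -1.0]]
contact_force: [0.0, -0.5, -1.3]
grip_width: 0.0124
finger_force: 60.5
```

Emit:
{"api": "step_arm", "payload": {"plan": [{"delta_pos": [0, 0, -4], "twist": 0, "fingers": 1}, {"delta_pos": [0, 0, -3], "twist": 0, "fingers": 1}, {"delta_pos": [0, 0, 0], "twist": 0, "fingers": 1}]}}

```text
time_s: 33.2
tool_pos: [0.6277, -0.1963, 0.0989]
orientation: [[-0.07, 0.998, 0.002], [0.998, 0.07, -0.0], [-0.001, 0.002, -1.0]]
contact_force: [0.8, -0.6, 0.2]
grip_width: 0.0126
finger_force: 60.7
```

Emit:
{"api": "step_arm", "payload": {"plan": [{"delta_pos": [0, 0, -3], "twist": 0, "fingers": 1}, {"delta_pos": [0, 0, -3], "twist": 0, "fingers": 1}, {"delta_pos": [0, 0, 0], "twist": 0, "fingers": 1}]}}

```text
time_s: 33.45
tool_pos: [0.6276, -0.1962, 0.0924]
orientation: [[-0.07, 0.998, 0.001], [0.998, 0.07, -0.0], [-0.0, 0.001, -1.0]]
contact_force: [1.9, 0.0, 1.1]
grip_width: 0.0127
finger_force: 61.0
```

Emit:
{"api": "step_arm", "payload": {"plan": [{"delta_pos": [0, 0, -2], "twist": 0, "fingers": 1}, {"delta_pos": [0, 0, -2], "twist": 0, "fingers": 1}, {"delta_pos": [0, 0, 0], "twist": 0, "fingers": 1}]}}

```text
time_s: 33.7
tool_pos: [0.6271, -0.1961, 0.0879]
orientation: [[-0.07, 0.998, -0.0], [0.998, 0.07, 0.0], [0.0, -0.0, -1.0]]
contact_force: [-0.4, 1.7, 1.3]
grip_width: 0.0123
finger_force: 60.9
```

Emit:
{"api": "step_arm", "payload": {"plan": [{"delta_pos": [0, 0, -2], "twist": 0, "fingers": 1}, {"delta_pos": [0, 0, -2], "twist": 0, "fingers": 1}, {"delta_pos": [0, 0, 0], "twist": 0, "fingers": 1}]}}

```text
time_s: 33.95
tool_pos: [0.6272, -0.1961, 0.0879]
orientation: [[-0.07, 0.998, 0.0], [0.998, 0.07, -0.0], [-0.0, 0.0, -1.0]]
contact_force: [-11.3, 4.4, 20.2]
grip_width: 0.0126
finger_force: 63.4
```

Emit:
{"api": "step_arm", "payload": {"plan": [{"delta_pos": [0, 0, -1.5], "twist": 0, "fingers": 1}, {"delta_pos": [0, 0, 0], "twist": 0, "fingers": 1}, {"delta_pos": [0, 0, 5], "twist": 0, "fingers": 1}, {"delta_pos": [0, 0, 2.5], "twist": 0, "fingers": 1}, {"delta_pos": [0, 0, 0], "twist": 0, "fingers": 1}]}}

```text
time_s: 34.37
tool_pos: [0.6268, -0.1962, 0.0893]
orientation: [[-0.07, 0.998, -0.001], [0.998, 0.07, 0.0], [0.0, -0.001, -1.0]]
contact_force: [0.9, -0.0, -2.4]
grip_width: 0.0124
finger_force: 60.5
```

Emit:
{"api": "step_arm", "payload": {"plan": [{"delta_pos": [0, 0, 2], "twist": 0, "fingers": 1}, {"delta_pos": [0, 0, 0], "twist": 0, "fingers": 1}]}}

```text
time_s: 34.53
tool_pos: [0.6265, -0.1961, 0.0899]
orientation: [[-0.07, 0.998, -0.003], [0.998, 0.07, 0.001], [0.001, -0.003, -1.0]]
contact_force: [2.0, -2.3, -10.7]
grip_width: 0.0123
finger_force: 59.6
```

```bash
python3 -c "
from h import *
o=robot.get_obs();print(o['contact_force'],o['moment'],o['tool_pos'])"
```

```text
[  1.99838494  -2.25867641 -10.67188621] [-0.19913968 -0.47306361 -0.03563236] [ 0.62650096 -0.19610858  0.08985923]
```

Emit:
{"api": "step_arm", "payload": {"plan": [{"delta_pos": [0, 0, -3], "twist": 0, "fingers": 1}, {"delta_pos": [0, 0, -2], "twist": 0, "fingers": 1}, {"delta_pos": [0, 0, 0], "twist": 0, "fingers": 1}, {"delta_pos": [0, 0, 0.5], "twist": 0, "fingers": 0.8}, {"delta_pos": [0, 0, 0], "twist": 0, "fingers": 0.6}, {"delta_pos": [0, 0, 0], "twist": 0, "fingers": 0.5}, {"delta_pos": [0, 0, 0], "twist": 0, "fingers": 0.5}, {"delta_pos": [0, 0, 0], "twist": 0, "fingers": 0.5}, {"delta_pos": [0, 0, 15], "twist": 0, "fingers": 0.5}, {"delta_pos": [0, 0, 35], "twist": 0, "fingers": 0.5}, {"delta_pos": [0, 0, 40], "twist": 0, "fingers": 0.5}, {"delta_pos": [-25, -25, 30], "twist": 0, "fingers": 0.5}, {"delta_pos": [-30, -30, 20], "twist": 0, "fingers": 0.5}, {"delta_pos": [-30, -30, 20], "twist": 0, "fingers": 0.5}, {"delta_pos": [-30, 0, 0], "twist": 0, "fingers": 0.5}, {"delta_pos": [0, 0, 0], "twist": 0, "fingers": 0.5}, {"delta_pos": [0, 0, 0], "twist": 0, "fingers": 0.5}]}}

```text
time_s: 35.95
tool_pos: [0.5204, -0.2725, 0.2407]
orientation: [[-0.068, 0.998, 0.001], [0.998, 0.068, -0.0], [-0.0, 0.001, -1.0]]
contact_force: [0.8, 0.9, 0.1]
grip_width: 0.0426
finger_force: 0.0
```

```bash
python3 - <<'E'
from h import *
a=robot.get_image("wrist");cv2.imwrite("pics/w14.png",a);f=lambda q,z:(onz("wrist",q,z)*1000).round(1)
c=np.array(proj("wrist",(.625,-.197,.084)));print("expected rib px",c.round(1))
x,y=c.astype(int);m,b=blobs(a,(0,0,0),(112,112,112),200,(x-30,y-60,x+30,y+60));print(b)
for k in(75,85,95):
  m,b=blobs(a,(0,0,0),(k,k,k),200,(x-30,y-60,x+30,y+60));print(k,b,[f(p,.083) for p,_ in b])
i=robot.get_image("scene");j=robot.get_image("side");cv2.imwrite("pics/sc15.png",i);cv2.imwrite("pics/si15.png",j)
d=(cv2.absdiff(i,cv2.imread("pics/sc9.png")).max(2)>40)[225:350,270:410];print("lamp changed px",d.sum())
# rib in scene and side
for n,im in(("scene",i),("side",j)):
  c=np.array(proj(n,(.6265,-.196,.08)));x,y=c.astype(int)
  for k in(70,85,100):
    m,b=blobs(im,(0,0,0),(k,k,k),25,(x-16,y-18,x+16,y+18));print(n,c.round(1),k,b)
E
```

```text
expected rib px [364.6 117.1]
[(array([363.5, 114.2]), np.int32(1553))]
75 [(array([359.2, 116.7]), np.int32(737))] [array([ 619.7, -197. ,   83. ])]
85 [(array([362.7, 115.3]), np.int32(1301))] [array([ 623.1, -195.3,   83. ])]
95 [(array([363.3, 114.5]), np.int32(1446))] [array([ 623.6, -194.5,   83. ])]
lamp changed px 0
scene [173.2 122.2] 70 [(array([177.8, 130.8]), np.int32(25))]
scene [173.2 122.2] 85 [(array([173.6, 123.7]), np.int32(141))]
scene [173.2 122.2] 100 [(array([175.1, 125.2]), np.int32(204))]
side [292.3 116.9] 70 [(array([282.4, 101.6]), np.int32(39)), (array([293.2, 118.8]), np.int32(109))]
side [292.3 116.9] 85 [(array([283.1, 101.8]), np.int32(74)), (array([292.8, 118.6]), np.int32(150))]
side [292.3 116.9] 100 [(array([284.1, 102.2]), np.int32(125)), (array([292.8, 118.3]), np.int32(172))]
```

```bash
python3 -c "
from h import *
print(robot.finish_job())"
```

```text
the job is handed in; nothing more can be done
None
```

The job is handed in, though the hand-in returned no verdict: the light stands on its open kickstand with its lens aimed at the tub, both heads I found are in the tub, and the snapped-down lid held against about 10 N of upward pull.

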